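Burger off the griddle and under the heat lamp

ROBOT

A 6-joint arm with a two-finger parallel gripper is mounted at the origin on the work surface. World frame = base frame: x ahead of the robot, y to its left, z up, the work surface at z = 0. Lengths are in m, angles in rad, forces in N, time in s.
With the tool pointing down it reaches from about 0.275 to 0.85 m from the base axis. Payload 5.2 kg.
Tool frame: the origin (TCP) lies at the very end of the fingers, on their centre line; the grasp point (between the pads) lies 19 mm behind it; z points along the fingers, x is the direction in which the jaws open and shut, and the axes are right-handed (so a half turn about z gives the same grasp; the last joint's range is limited). The gripper opens to 85 mm and grips with 20 to 120 N. Pads are 22 mm wide; open, the fingers measure 114 mm over their backs; the gripper's body (76 mm by 85 mm) begins 54 mm behind the grasp point. The pads swing forward as they close: fully open they stand 13 mm farther back than shut.
Start: joints at [1.093, 0.259, 1.535, -0, 1.348, -0.203], TCP at [0.149, 0.529, 0.231] pointing down, gripper open.
Joint ranges: [-3.14, 3.14], [-0.91, 2.08], [0.19, 2.58], [-1.22, 4.36], [0.22, 2.71], [-3.12, 3.12]. Speed limits (rad/s): [2.57, 2.57, 3.14, 3.14, 3.14, 3.14].

INTERFACE

Orientations are given as a unit quaternion [w, x, y, z].
In Python, from station import ctrl gives the robot as it stands. The module is installed in compiled form; this text tells all that it offers.
- The arm moves only by the shell command python3 -m pendant 'ROWS' [FORCE]. ROWS is JSON, a list that holds one entry, the list of rows, each a list of 7 numbers: the shift along the tool's x, y, z in m, then the turn, a rotation vector about the tool's x, y, z in rad, then the opening, from 0 (shut) to 1 (fully open). A call has 1 to 12 rows; each row shifts and turns the pose as measured when the row begins, along the tool's axes as they then stand; what a row does not reach is not made up. A row lasts 1/8 s, in which the tool goes at most 62.5 mm and 10.7 degrees, less where a joint would pass 70% of its speed; a pose out of reach is approached as far as the arm can. A call with a gripper value outside its range is refused whole. The fingers move at their own pace and stop on an object; FORCE is the grip in N (left out, the last holds). Time passes only in rows, so rows that do not move let the fingers close. It gives the time, the measured TCP pose, the force and the opening at its end, in the units of the state.
- ctrl.state(): the state, without advancing time (a new reading comes with each control period).
- ctrl.camera(name): name is "scene" or "top" or "wrist"; returns the picture (420x560x3 uint8, red, green, blue); there is no depth.
- ctrl.get_calibration(name): a dict with "K" (3x3 intrinsics, pixels), "world_from_camera" (4x4, takes a point from camera to world coordinates). Camera axes: x right, y down, z forward; pixel columns grow to the right and rows downward; lengths in m; the calibration is good to about 2 mm. A picture is of the moment at which its call begins: read the wrist's pose just before it. get_calibration takes no time and is no camera call; for the wrist camera it gives the pose at the moment of the call.
- ctrl.sign_off(): hands the job in, once; it reports no verdict.
The state is a dict: "time": time; "q": joint angles; "joint_vel": joint speeds; "effort": joint torques, N m; "tool_pos": TCP position; "orientation": TCP orientation; "force": force on the tool from outside, world axes, zero at the start; "wrist_torque": the same for the moment, N m; "grip_width": finger opening in m.
Only numpy, scipy, OpenCV 4.12 (cv2) and the standard library are available. Lean on these libraries where they do the work, as an engineer would, in place of code of your own. Each camera call takes 0.05 s, during which the arm holds its last target.

TASK

Take the turner by its handle, slide its blade right under the round burger patty on the griddle (the back guard will stop the patty from running away), lift it off, and lay it gently and flat in the middle of the plate under the heat lamp, never touching the patty with the gripper. Switch the heat lamp on at its toggle switch, and leave the turner lying blade-down on its white board. Leave the hash brown, the plate, the sauce bottle, the pepper pot and the salt drum where they are.

Things in the scene. Friction and masses are not known exactly. Their poses are not given: they have to be found in the camera images.
- griddle: Low table-top electric griddle, fixed steel box 300 (x) by 330 (y) mm. Origin: centre of its footprint on the counter; +x to its back, z up. The flat dark cooking plate is 70 mm above the origin, x -114 to +138, y -160 to +160 mm. Front (-x) open, with a gutter 10 mm lower at x -150 to -114 mm.
- guard_back (a point): Middle of the foot of the splash guard's back wall, on its inner face at cooking-plate height (x +138, z +70 mm of griddle; same axes). The guard rises 41 mm above the cooking plate; its side walls' inner faces are at y -161 and +161 mm, from x = -77 mm backwards.
- patty_center (a point): Round brown burger patty, firm, 95 mm across, 18 mm thick, 100 to 175 g, greasy (friction 0.25 to 0.4). Its centre, 9 mm above its underside, z up. Loose, on the left or right half of the griddle. Its underside is flat to 37 mm from the centre; the rounded edge is 3 mm up at 43 mm, 8 mm at 47.5 mm, so a blade held on the griddle runs under it once it cannot move away.
- hashbrown_center (a point): Bystander: oblong golden hash brown 55 x 75 x 14 mm, loose on the other half of the griddle; its centre.
- turner_grip (a point): Grill turner, 0.2 to 0.27 kg, blade-down on its board. Where to hold it: mid-section of its black handle, near the front end. x level towards the blade's front edge, y across, z up. Handle: straight bar 24 mm wide (y), 20 mm thick, from 35 mm ahead of this point to 110 mm behind it, sloping 10 deg up to the rear. The turner balances about 80 mm ahead of this point.
- turner_blade (a point): Centre of the underside of the turner's blade, 116.5 mm ahead of and 46 mm below turner_grip, same axes. Blade: flat steel 105 mm long (x), 90 mm wide, 2.2 mm thick; its straight front edge is 52.5 mm ahead of this point. A cranked shank 24 mm wide rises from its rear edge to the handle.
- board: The turner's board: fixed white slab 170 (x) by 115 (y) by 12 mm high; origin at the centre of its underside, on the counter; z up.
- lamp: Heat-lamp stand, fixed. Origin on the counter, straight below the shade; +x to its back, y to the left, z up. Foot: steel plate 15 mm thick, x -145 to +115, y -100 to +200 mm. Column: 20 mm tube at x +90, y +165 mm, bending over to the shade at 540 mm height. Switch box 60 x 50 mm, top 60 mm above the counter, centred at x -55, y +165 mm.
- shade_rim (a point): Centre of the lower rim of the lamp's shade (metal bell, 150 mm across, 315 mm above the counter, over lamp's origin); its bulb hangs 15 mm lower, its top is 140 mm higher.
- plate_in (a point): Ivory dinner plate, 230 mm across, 18 mm high, 0.45 kg, loose on the lamp's foot, under the shade and a little to its front. Centre of its flat inner floor, 6 mm above its underside; the floor is flat to about 90 mm from the centre, then the rim rises to 12 mm above it at 115 mm. z up.
- lamp_spot (a point): Point on top of the lamp's foot straight below the shade, 15 mm above the counter; axes as lamp.
- switch_tip (a point): Tip of the lamp's toggle bat, a steel bat 7 mm thick (10 mm at the tip) standing up from the switch box, 34 mm from its hinge at the box's top (60 mm above the counter). Off: it leans 20 deg to -x of lamp (to the front); on: 20 deg to +x.
- switch (a joint): Angle of the toggle bat: 0 = off, 0.70 rad = on, swinging towards +x of lamp. A snap spring drives it away from its centre (0.35 rad) to either end; 3 to 4 N at the tip moves it off its stop, and past the centre it snaps over by itself.
- bottle_mid (a point): Bystander: red sauce bottle, 56 mm across, 170 mm high, loose on the counter; half-way up.
- pepper_mid (a point): Bystander: small metal pepper pot, 44 mm across, 86 mm high, loose on the counter; half-way up.
- salt_mid (a point): Bystander: blue cylindrical salt drum, 68 mm across, 128 mm high, loose on the counter; half-way up.
Not all that is in view belongs to the job. Leave any pink look-alike of the part that bears plate_in alone. What is meant by the part that bears patty_center is not grey, and is the smaller of those in its own colour.

How it is judged:
By the outcome, as a careful person would: the job done as asked, in the order asked, and still so for the second after the job is handed in, with the robot touching nothing.
It also fails if it takes over 66 s, if anything falls off the work surface, if the arm or the gripper's body presses on something with over 40 N, if the wrist force passes 120 N, or if a joint passes its speed limit or range.

## Working session

There is one attempt and no reset: what is moved stays moved. The work goes in short steps, Python scripts to look and compute and a shell command to move; the robot and the scene stay as the last step left them, time stands still between calls to the robot, and variables do not carry over. Pictures are saved under pics/ and viewed, and the job is handed in when it is done.

```bash
mkdir -p pics; ls; python3 - <<'E'
from station import ctrl
import cv2
print(ctrl.state())
for n in ["scene","top"]:
    im=ctrl.camera(n); cv2.imwrite(f"pics/{n}0.png",im[:,:,::-1])
    c=ctrl.get_calibration(n); print(n,c)
print(ctrl.get_calibration("wrist"))
E
```

```text
pics
{'time': 0.0, 'q': array([ 1.09320359e+00,  2.59335741e-01,  1.53609618e+00, -6.43891274e-06,
        1.34799856e+00, -2.02817149e-01]), 'joint_vel': array([-2.05380803e-05,  2.73767957e-04,  1.02618652e-03,  7.54060753e-04,
        7.71557894e-04, -5.60981147e-04]), 'effort': array([-1.85348501e-03, -4.46016848e+01, -2.90580118e+01, -2.51276715e-04,
        1.13828079e-02,  1.42369478e-05]), 'tool_pos': array([0.14897033, 0.52888682, 0.23047334]), 'orientation': array([ 3.98548097e-04,  7.97285552e-01,  6.03601610e-01, -8.27995028e-04]), 'force': array([ 0.39165523, -0.91783293, -0.2987058 ]), 'wrist_torque': array([ 0.05799903,  0.01145991, -0.02999788]), 'grip_width': 0.08522402317323782}
scene {'K': array([[401.39369695,   0.        , 282.68306556],
       [  0.        , 401.39369695, 210.43901646],
       [  0.        ,   0.        ,   1.        ]]), 'world_from_camera': array([[ 0.77480493,  0.37203108, -0.51114595,  1.13459919],
       [ 0.6320513 , -0.43828513,  0.63907534, -0.76542607],
       [ 0.01372822, -0.8182292 , -0.57472821,  0.87363684],
       [ 0.        ,  0
[... 295 characters left out ...]
.90636446e-01],
       [-9.99961377e-01, -3.51746376e-03, -8.05432476e-03,
        -6.56248104e-04],
       [ 8.30546196e-03, -7.84406617e-02, -9.96884187e-01,
         1.77797131e+00],
       [ 0.00000000e+00,  0.00000000e+00,  0.00000000e+00,
         1.00000000e+00]])}
{'K': array([[330.42501788,   0.        , 282.30131335],
       [  0.        , 330.42501788, 204.7559318 ],
       [  0.        ,   0.        ,   1.        ]]), 'world_from_camera': array([[ 0.27091559,  0.91160083,  0.30917417,  0.06826516],
       [ 0.96259886, -0.2556057 , -0.08982856,  0.55244391],
       [-0.00286111,  0.32194665, -0.94675349,  0.37381525],
       [ 0.        ,  0.        ,  0.        ,  1.        ]])}
```

View pics/scene0.png

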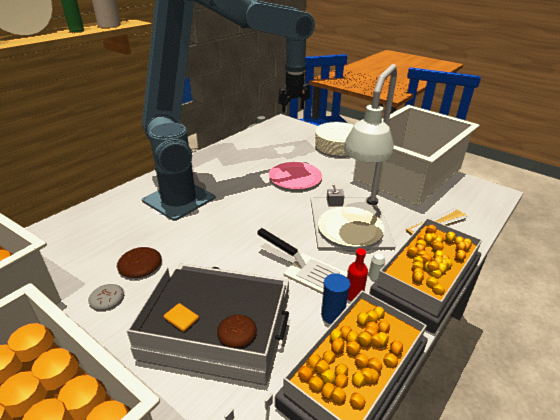

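View pics/top0.png

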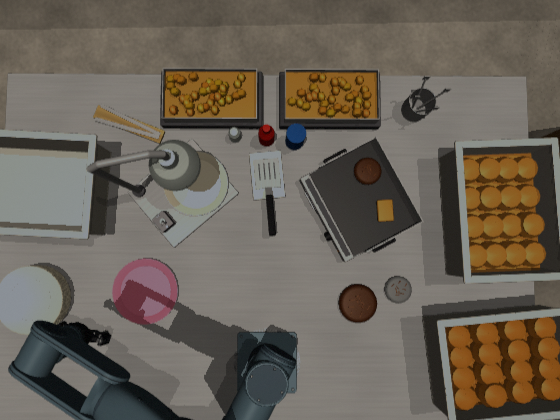

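```bash
python3 - <<'E'
import cv2
im=cv2.imread("pics/top0.png")
cv2.imwrite("pics/top_g.png",cv2.resize(im[125:275,290:430],None,fx=5,fy=5,interpolation=cv2.INTER_CUBIC)[:600,:])
cv2.imwrite("pics/top_t.png",cv2.resize(im[120:250,90:310],None,fx=3.6,fy=3.6,interpolation=cv2.INTER_CUBIC))
im=cv2.imread("pics/scene0.png")
cv2.imwrite("pics/sc_g.png",cv2.resize(im[220:390,80:300],None,fx=3.5,fy=3.5,interpolation=cv2.INTER_CUBIC))
cv2.imwrite("pics/sc_t.png",cv2.resize(im[170:330,240:440],None,fx=3.7,fy=3.7,interpolation=cv2.INTER_CUBIC))
E
```

```text
(no output)
```

View pics/top_g.png

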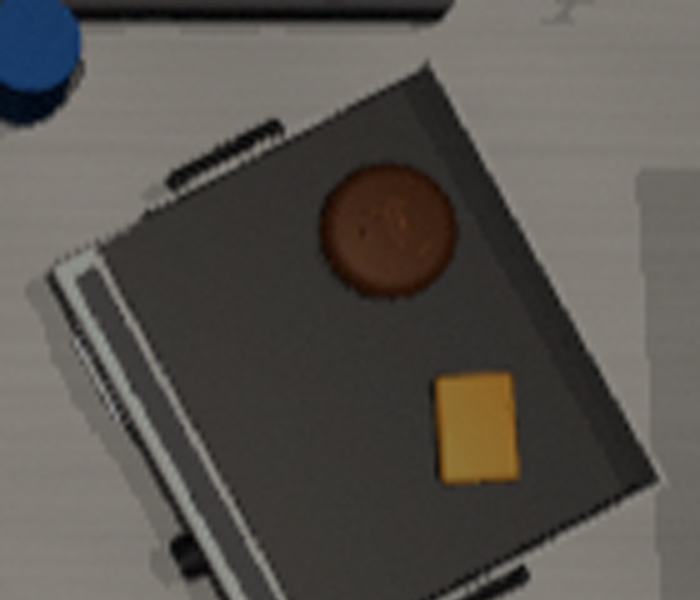

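View pics/top_t.png

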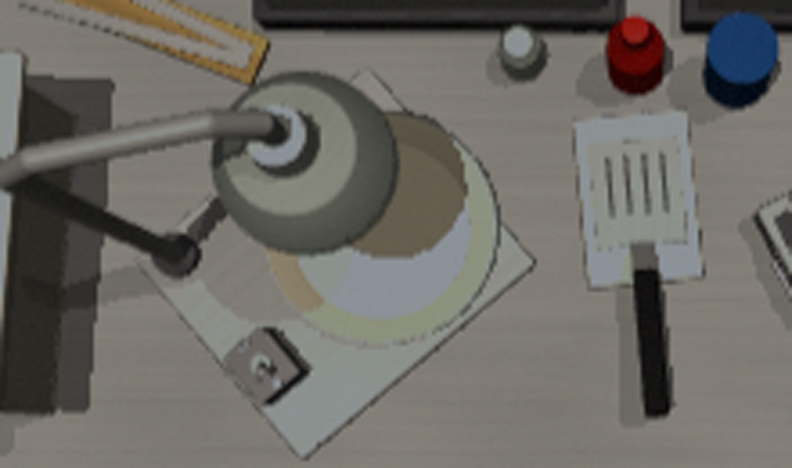

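View pics/sc_g.png

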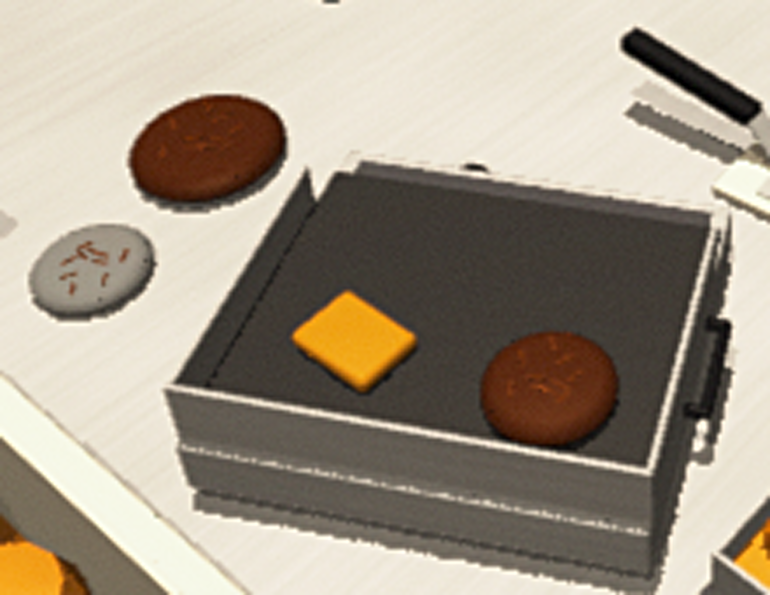

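View pics/sc_t.png

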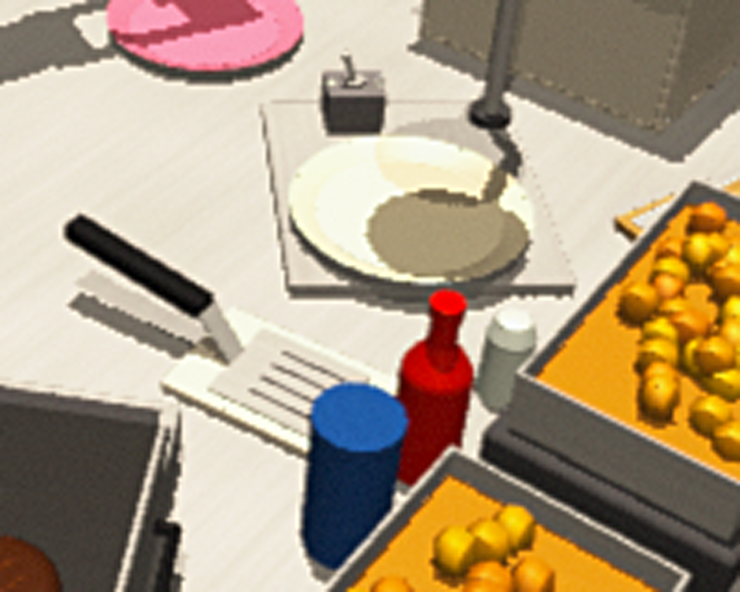

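```bash
cat > h.py <<'E'
import numpy as np, cv2
from scipy.spatial.transform import Rotation as R
from station import ctrl
def ray(cal,u,v):
    K,T=cal["K"],np.array(cal["world_from_camera"])
    d=T[:3,:3]@np.linalg.inv(K)@np.array([u,v,1.]); return T[:3,3],d
def onz(cal,u,v,z):
    o,d=ray(cal,u,v); return o+d*(z-o[2])/d[2]
def proj(cal,P):
    T=np.linalg.inv(np.array(cal["world_from_camera"])); P=np.atleast_2d(P)
    c=P@T[:3,:3].T+T[:3,3]; p=c@cal["K"].T; return p[:,:2]/p[:,2:]
def Rt():
    q=ctrl.state()["orientation"]; return R.from_quat([q[1],q[2],q[3],q[0]])
E
python3 - <<'E'
from h import *
t=ctrl.get_calibration("top"); s=ctrl.get_calibration("scene")
def T(n,u,v,z): print(n,onz(t,u,v,z).round(4))
def S(n,u,v,z): print("  sc",n,onz(s,u,v,z).round(4))
g=lambda a,b:(290+a/5,125+b/5)
tt=lambda a,b:(90+a/3.6,120+b/3.6)
T("gb L",*g(428,65),.111);T("gb R",*g(658,480),.111)
T("gfront L",*g(50,270),.07);
T("patty",*g(388,230),.085)
T("hash",*g(477,427),.084)
T("board corners",*tt(575,125),.012);T("",*tt(685,113),.012);T("",*tt(703,275),.012);T("",*tt(590,287),.012)
T("blade",*tt(643,190),.0142)
for c in [(592,143),(683,137),(688,243),(597,248)]: T("bladec",*tt(*c),.0142)
T("handle front top",*tt(647,270),.062);T("handle rear top",*tt(656,412),.087)
T("foot",*tt(370,68),.015);T("",*tt(535,262),.015);T("",*tt(303,458),.015)
T("shade",*tt(305,163),.315)
T("switchbox",*tt(262,362),.06)
T("plate R edge",*tt(499,225),.018);T("plate bottom",*tt(385,347),.018)
T("col",*tt(180,255),.015)
sg=lambda a,b:(80+a/3.5,220+b/3.5)
st=lambda a,b:(240+a/3.7,170+b/3.7)
S("patty",*sg(550,385),.085); S("hash",*sg(355,335),.084)
S("gb L",*sg(648,468),.111);S("gb R",*sg(168,388),.111)
S("foot",*st(265,103),.015);S("",*st(290,288),.015);S("",*st(572,287),.015)
S("plate L",*st(290,205),.018);S("plate R",*st(533,225),.018);S("plate bot",*st(430,280),.018);
S("switch",*st(354,72),.06);S("handle rear",*st(75,225),.08);S("handle front",*st(210,300),.058)
S("board l",*st(165,385),.012)
S("bat tip",*st(346,58),.092)
E
```

```text
gb L [ 0.769  -0.3669  0.111 ]
gb R [ 0.4871 -0.5177  0.111 ]
gfront L [ 0.6333 -0.1124  0.07  ]
patty [ 0.6598 -0.3436  0.085 ]
hash [ 0.5245 -0.403   0.084 ]
board corners [0.7285 0.0638 0.012 ]
 [ 0.7411 -0.0456  0.012 ]
 [ 0.579  -0.0637  0.012 ]
 [0.5666 0.048  0.012 ]
blade [ 0.6632 -0.004   0.0142]
bladec [0.7101 0.0468 0.0142]
bladec [ 0.7165 -0.0436  0.0142]
bladec [ 0.6105 -0.0487  0.0142]
bladec [0.6052 0.0412 0.0142]
handle front top [ 0.5783 -0.0081  0.062 ]
handle rear top [ 0.4412 -0.0168  0.087 ]
foot [0.7844 0.2679 0.015 ]
 [0.5909 0.1023 0.015 ]
 [0.3973 0.3275 0.015 ]
shade [0.638  0.2744 0.315 ]
switchbox [0.4886 0.3599 0.06  ]
plate R edge [0.6272 0.1379 0.018 ]
plate bottom [0.5061 0.2485 0.018 ]
col [0.5965 0.4521 0.015 ]
  sc patty [ 0.665  -0.3453  0.085 ]
  sc hash [ 0.528  -0.4022  0.084 ]
  sc gb L [ 0.7722 -0.3654  0.111 ]
  sc gb R [ 0.4896 -0.5215  0.111 ]
  sc foot [0.403  0.3288 0.015 ]
  sc  [0.596  0.0994 0.015 ]
  sc  [0.7884 0.2634 0.015 ]
  sc plate L [0.5278 0.1963 0.018 ]
  sc plate R [0.7205 0.3187 0.018 ]
  sc plate bot [0.6875 0.1863 0.018 ]
  sc switch [0.4773 0.3786 0.06  ]
  sc handle rear [ 0.4458 -0.0174  0.08  ]
  sc handle front [5.806e-01 3.000e-04 5.800e-02]
  sc board l [ 0.5859 -0.0649  0.012 ]
  sc bat tip [0.4824 0.3508 0.092 ]
```

```bash
cat >> h.py <<'E'
def tgtR(yaw,lean):
    """turner heading yaw deg; lean deg (gripper body to the rear); tool x=left,y=fwd,z=down then lean"""
    c,s=np.cos(np.radians(yaw)),np.sin(np.radians(yaw))
    M=np.array([[-s,c,0],[c,s,0],[0,0,-1]]).T
    return R.from_matrix(M)*R.from_rotvec([-np.radians(lean),0,0])
def plan(p,Rg,n=None,start=None):
    st=ctrl.state() if start is None else None
    p0,R0=(st["tool_pos"],Rt()) if start is None else start
    d=np.array(p)-p0; w=(R0.inv()*Rg).as_rotvec()
    nn=max(np.linalg.norm(d)/.055,np.degrees(np.linalg.norm(w))/9.5)
    if n is None: n=int(np.ceil(nn))
    print("n",n,"min",round(nn,1))
    for i in range(n):
        Ri=R0*R.from_rotvec(w*i/n)
        print((Ri.inv().apply(d/n)).round(4).tolist(),(w/n).round(4).tolist())
    return np.array(p),Rg
def show():
    s=ctrl.state(); r=Rt().as_matrix()
    print("t",round(s["time"],2),"p",s["tool_pos"].round(4),"yaw",np.degrees(np.arctan2(-r[0,0],r[1,0])).round(2),"lean",np.degrees(np.arctan2(r[2,1],-r[2,2])).round(2),"roll",np.degrees(np.arcsin(r[2,0])).round(2),"F",s["force"].round(2),"tq",s["wrist_torque"].round(2),"w",round(s["grip_width"],4),"q",s["q"].round(2))
E
python3 - <<'E'
from h import *
show()
plan([.515,-.013,.17],tgtR(3.5,20))
E
```

```text
t 0.1 p [0.149  0.5289 0.2305] yaw -15.75 lean -0.02 roll -0.09 F [ 0.75 -0.21 -0.06] tq [0.01 0.01 0.04] w 0.0857 q [ 1.09  0.26  1.54 -0.    1.35 -0.2 ]
n 12 min 11.9
[-0.0352, 0.0416, 0.0051] [-0.0289, 0.005, -0.0277]
[-0.0363, 0.0405, 0.0061] [-0.0289, 0.005, -0.0277]
[-0.0375, 0.0392, 0.0071] [-0.0289, 0.005, -0.0277]
[-0.0386, 0.038, 0.008] [-0.0289, 0.005, -0.0277]
[-0.0397, 0.0367, 0.0089] [-0.0289, 0.005, -0.0277]
[-0.0407, 0.0353, 0.0097] [-0.0289, 0.005, -0.0277]
[-0.0417, 0.0338, 0.0105] [-0.0289, 0.005, -0.0277]
[-0.0427, 0.0324, 0.0112] [-0.0289, 0.005, -0.0277]
[-0.0436, 0.0308, 0.0119] [-0.0289, 0.005, -0.0277]
[-0.0445, 0.0293, 0.0126] [-0.0289, 0.005, -0.0277]
[-0.0454, 0.0276, 0.0132] [-0.0289, 0.005, -0.0277]
[-0.0462, 0.026, 0.0137] [-0.0289, 0.005, -0.0277]
```

```bash
python3 -m pendant '[[[-0.035,0.042,0.005,-0.029,0.005,-0.028,1],[-0.036,0.04,0.006,-0.029,0.005,-0.028,1],[-0.038,0.039,0.007,-0.029,0.005,-0.028,1],[-0.039,0.038,0.008,-0.029,0.005,-0.028,1],[-0.04,0.037,0.009,-0.029,0.005,-0.028,1],[-0.041,0.035,0.01,-0.029,0.005,-0.028,1],[-0.042,0.034,0.01,-0.029,0.005,-0.028,1],[-0.043,0.032,0.011,-0.029,0.005,-0.028,1],[-0.044,0.031,0.012,-0.029,0.005,-0.028,1],[-0.044,0.029,0.013,-0.029,0.005,-0.028,1],[-0.045,0.028,0.013,-0.029,0.005,-0.028,1],[-0.046,0.026,0.014,-0.029,0.005,-0.028,1]]]'
python3 - <<'E'
from h import *
show()
plan([.515,-.013,.17],tgtR(3.5,20))
c=ctrl.get_calibration("wrist")
im=ctrl.camera("wrist"); cv2.imwrite("pics/w1.png",im[:,:,::-1])
np.savez("w1.npz",**c)
E
```

```text
time: 1.6
tool_pos: [0.5273, -0.025, 0.1694]
orientation: [0.124, 0.666, 0.724, 0.13]
force: [0.9, 0.7, 0.1]
grip_width: 0.0855
t 1.6 p [ 0.5273 -0.025   0.1694] yaw 4.75 lean 20.73 roll -0.37 F [0.91 0.68 0.06] tq [-0.    0.11  0.04] w 0.0855 q [-0.36  0.08  1.99  0.21  0.76 -2.15]
n 1 min 0.3
[0.013, -0.0103, -0.0046] [0.0127, -0.0015, 0.0227]
```

View pics/w1.png

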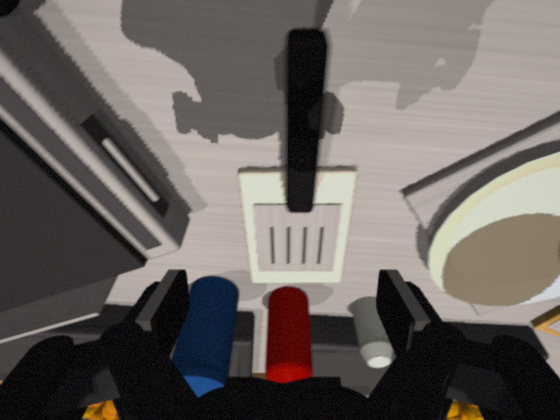

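```bash
python3 - <<'E'
from h import *
im=cv2.imread("pics/w1.png"); c=dict(np.load("w1.npz"))
cr=im[150:295,225:370].copy()
cv2.imwrite("pics/w1c.png",cv2.resize(cr,None,fx=4,fy=4,interpolation=cv2.INTER_CUBIC))
# expected
g=np.array([.547,-.011,.058]);y=np.radians(3.5);X=np.array([np.cos(y),np.sin(y),0]);Y=np.array([-np.sin(y),np.cos(y),0]);Z=np.array([0,0,1])
b=g+X*.1165-Z*.046
for sx,sy in [(1,1),(1,-1),(-1,-1),(-1,1)]:
    print(proj(c,b+X*.0525*sx+Y*.045*sy+Z*.0022).round(1))
s10=np.radians(10)
for a in [.035,-.11]:
  for sy in (1,-1): print("h",proj(c,g+X*a*np.cos(s10)-Z*a*np.sin(s10)+Y*.012*sy+Z*.01).round(1))
E
```

```text
[[326.5 271.6]]
[[252.8 270.1]]
[[249.2 203.5]]
[[337.6 205.4]]
h [[310.1 213.6]]
h [[281.9 213. ]]
h [[333.9  37.1]]
h [[287.4  35.8]]
```

View pics/w1c.png

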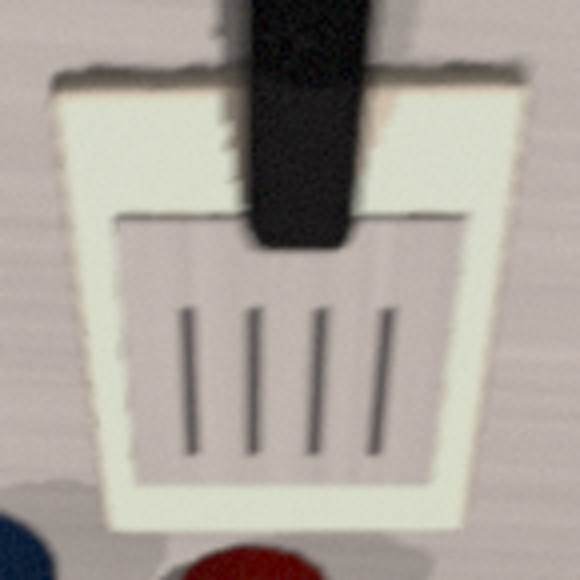

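```bash
python3 - <<'E'
from h import *
from scipy.optimize import least_squares
c=dict(np.load("w1.npz"))
obs=np.array([[333.5,270.8],[258.8,271.3],[254.3,204.3],[341.8,203.8]])
def pts(v):
    y=v[2];X=np.array([np.cos(y),np.sin(y),0]);Y=np.array([-np.sin(y),np.cos(y),0])
    b=np.array([v[0],v[1],.0142])
    return np.array([b+X*.0525*sx+Y*.045*sy for sx,sy in [(1,1),(1,-1),(-1,-1),(-1,1)]])
f=lambda v:(proj(c,pts(v))-obs).ravel()
r=least_squares(f,[.66,0,.06]);print(r.x,np.degrees(r.x[2]),r.fun.round(1))
v=r.x; print("grip",v[:2]-.1165*np.array([np.cos(v[2]),np.sin(v[2])]))
o2=[(55,90),(525,90),(462,528),(110,528)]
for a,b in o2: print("board",onz(c,225+a/4,150+b/4,.012).round(4))
E
```

```text
[0.66246875 0.00229715 0.09373389] 5.370556385811318 [-0.3 -0.   0.5 -0.5 -0.6  0.1  0.4  0.3]
grip [ 0.54648016 -0.00860686]
board [ 0.5781 -0.0628  0.012 ]
board [0.5683 0.0484 0.012 ]
board [0.7342 0.066  0.012 ]
board [ 0.7446 -0.0454  0.012 ]
```

```bash
python3 - <<'E'
from h import *
show()
Rg=tgtR(5,20)
tcp=np.array([.5465,-.0095,.058])+Rg.apply([0,0,.019]); print(tcp)
s=plan(tcp+Rg.apply([0,0,-.06]),Rg,2)
plan(tcp,Rg,2,s)
E
```

```text
t 1.65 p [ 0.5313 -0.0308  0.1696] yaw 4.65 lean 20.96 roll -0.64 F [ 4.08 -5.41  0.48] tq [-0.12  0.04 -0.06] w 0.0858 q [-0.37  0.08  1.98  0.21  0.75 -2.16]
[ 0.55297365 -0.00893363  0.04014584]
n 2 min 1.4
[0.0104, -0.0117, 0.0345] [0.0084, 0.0063, -0.0009]
[0.0102, -0.0114, 0.0347] [0.0084, 0.0063, -0.0009]
n 2 min 1.1
[-0.0, 0.0, 0.03] [0.0, 0.0, 0.0]
[-0.0, 0.0, 0.03] [0.0, 0.0, 0.0]
```

```bash
python3 -m pendant '[[[0.01,-0.012,0.034,0.008,0.006,0,1],[0.01,-0.011,0.034,0.008,0.006,0,1],[0,0,0,0,0,0,1]]]'
python3 - <<'E'
from h import *
show()
Rg=tgtR(5,20)
tcp=np.array([.5465,-.0095,.058])+Rg.apply([0,0,.019])
plan(tcp,Rg,2)
c=ctrl.get_calibration("wrist")
im=ctrl.camera("wrist"); cv2.imwrite("pics/w2.png",im[:,:,::-1])
np.savez("w2.npz",**c)
E
```

```text
time: 2.02
tool_pos: [0.5329, -0.0143, 0.0956]
orientation: [0.118, 0.668, 0.723, 0.128]
force: [-0.3, 0.2, -0.2]
grip_width: 0.0853
t 2.02 p [ 0.5329 -0.0143  0.0956] yaw 4.53 lean 19.98 roll 0.02 F [-0.27  0.21 -0.18] tq [-0.02  0.19  0.02] w 0.0853 q [-0.33  0.2   2.06  0.25  0.58 -2.17]
n 2 min 1.1
[0.0018, 0.0001, 0.0296] [-0.0002, 0.0012, -0.0039]
[0.0018, 0.0001, 0.0296] [-0.0002, 0.0012, -0.0039]
```

View pics/w2.png

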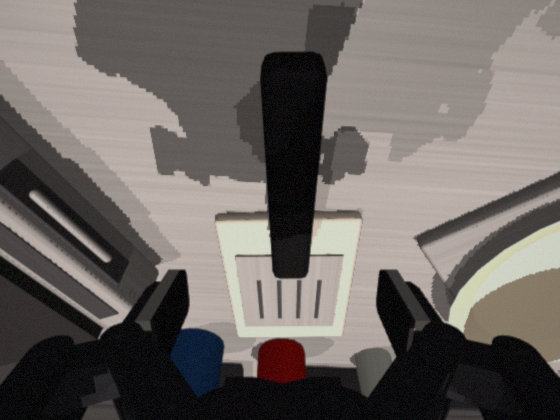

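```bash
python3 -m pendant '[[[0.002,0,0.03,0,0.001,-0.004,1],[0.002,0,0.03,0,0.001,-0.004,1],[0,0,0,0,0,0,1]]]' 110
python3 - <<'E'
from h import *
show()
Rg=tgtR(5,20)
tcp=np.array([.5465,-.0095,.058])+Rg.apply([0,0,.019])
plan(tcp,Rg,1)
E
```

```text
time: 2.45
tool_pos: [0.5592, -0.01, 0.046]
orientation: [0.123, 0.664, 0.726, 0.131]
force: [-0.3, 0.5, -0.9]
grip_width: 0.0856
t 2.45 p [ 0.5592 -0.01    0.046 ] yaw 5.08 lean 20.7 roll -0.33 F [-0.34  0.55 -0.86] tq [0.01 0.17 0.01] w 0.0856 q [-0.3   0.33  2.06  0.31  0.44 -2.22]
n 1 min 0.2
[0.0016, -0.0077, 0.0033] [0.0122, 0.005, 0.0033]
```

```bash
python3 -m pendant '[[[0.002,-0.007,0.003,0.012,0.005,0.003,1],[0,0,0,0,0,0,1]]]'
python3 - <<'E'
from h import *
show()
Rg=tgtR(5,20)
tcp=np.array([.5465,-.0095,.058])+Rg.apply([0,0,.019])
plan(tcp,Rg,1)
E
```

```text
time: 2.7
tool_pos: [0.5544, -0.0087, 0.0436]
orientation: [0.119, 0.665, 0.726, 0.129]
force: [0.5, -0.1, 0.9]
grip_width: 0.0856
t 2.7 p [ 0.5544 -0.0087  0.0436] yaw 5.04 lean 20.19 roll -0.06 F [ 0.46 -0.12  0.91] tq [-0.02  0.16 -0.02] w 0.0856 q [-0.3   0.33  2.06  0.31  0.44 -2.22]
n 1 min 0.1
[-0.0001, -0.0025, 0.0028] [0.0033, 0.0008, 0.001]
```

```bash
python3 -m pendant '[[[0,-0.003,0.003,0.003,0,0,1],[0,0,0,0,0,0,0.3],[0,0,0,0,0,0,0],[0,0,0,0,0,0,0],[0,0,0,0,0,0,0],[0,0,0,0,0,0,0]]]' 110
python3 - <<'E'
from h import *
show()
c=ctrl.get_calibration("wrist")
im=ctrl.camera("wrist"); cv2.imwrite("pics/w3.png",im[:,:,::-1])
np.savez("w3.npz",**c)
E
```

```text
time: 3.45
tool_pos: [0.5533, -0.0091, 0.042]
orientation: [0.119, 0.665, 0.726, 0.129]
force: [-0.8, 0.1, 1.5]
grip_width: 0.0218
t 3.45 p [ 0.5533 -0.0091  0.042 ] yaw 5.03 lean 20.21 roll -0.13 F [-0.77  0.11  1.5 ] tq [0.16 0.16 0.06] w 0.0218 q [-0.3   0.33  2.07  0.31  0.44 -2.23]
```

View pics/w3.png

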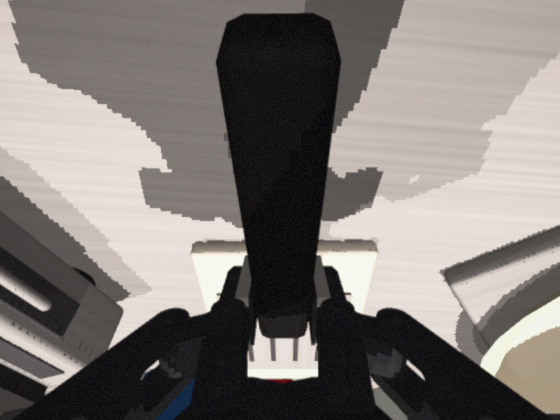

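```bash
python3 -m pendant '[[[0,0.007,-0.019,0,0,0,0],[0,0.014,-0.038,0,0,0,0],[0,0.014,-0.038,0,0,0,0],[0,0.014,-0.038,0,0,0,0],[0,0,0,0,0,0,0]]]' 110
python3 - <<'E'
from h import *
show()
c=ctrl.get_calibration("wrist")
im=ctrl.camera("wrist"); cv2.imwrite("pics/w4.png",im[:,:,::-1])
im=ctrl.camera("scene"); cv2.imwrite("pics/s4.png",cv2.resize(im[130:330,200:440,::-1],None,fx=3,fy=3))
np.savez("w4.npz",**c)
plan([.540,-.12,.18],tgtR(-61.5,20))
E
```

```text
time: 4.12
tool_pos: [0.5495, -0.0084, 0.1825]
orientation: [0.114, 0.666, 0.727, 0.125]
force: [-0.3, 0.4, -2.7]
grip_width: 0.0221
t 4.12 p [ 0.5495 -0.0084  0.1825] yaw 5.05 lean 19.47 roll 0.07 F [-0.3   0.41 -2.69] tq [-0.03  0.5  -0.  ] w 0.0221 q [-0.3   0.11  1.9   0.18  0.82 -2.06]
n 8 min 7.0
[-0.0139, -0.0019, -0.0009] [-0.0021, -0.049, 0.1367]
[-0.0141, 0.0001, -0.0002] [-0.0021, -0.049, 0.1367]
[-0.0139, 0.002, 0.0004] [-0.0021, -0.049, 0.1367]
[-0.0135, 0.0039, 0.0011] [-0.0021, -0.049, 0.1367]
[-0.0128, 0.0056, 0.0018] [-0.0021, -0.049, 0.1367]
[-0.0118, 0.0073, 0.0024] [-0.0021, -0.049, 0.1367]
[-0.0106, 0.0089, 0.003] [-0.0021, -0.049, 0.1367]
[-0.0091, 0.0102, 0.0035] [-0.0021, -0.049, 0.1367]
```

View pics/s4.png

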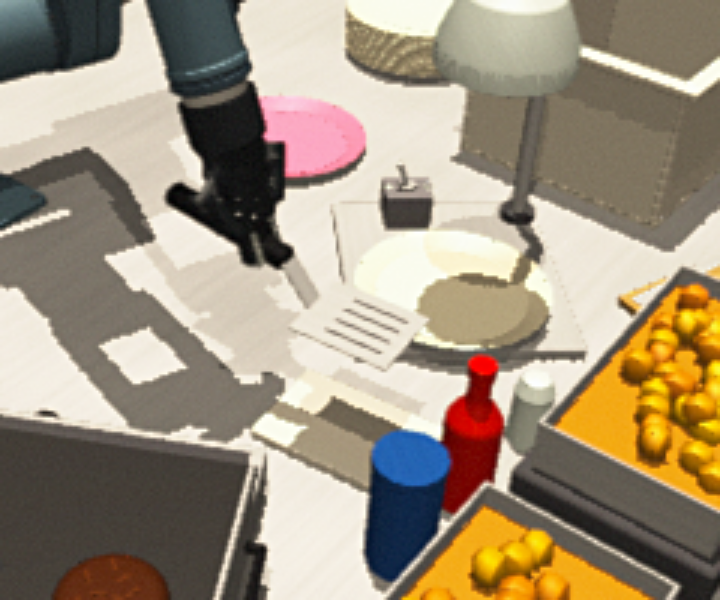

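View pics/w4.png

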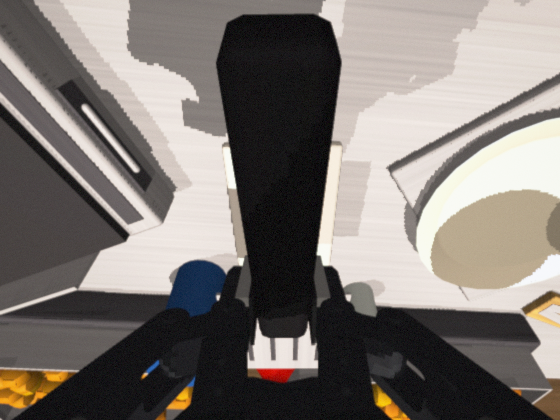

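```bash
python3 -m pendant '[[[-0.014,-0.002,-0.001,-0.002,-0.049,0.137,0],[-0.014,0,0,-0.002,-0.049,0.137,0],[-0.014,0.002,0,-0.002,-0.049,0.137,0],[-0.0135,0.004,0.001,-0.002,-0.049,0.137,0],[-0.013,0.006,0.002,-0.002,-0.049,0.137,0],[-0.012,0.007,0.002,-0.002,-0.049,0.137,0],[-0.0105,0.009,0.003,-0.002,-0.049,0.137,0],[-0.009,0.01,0.0035,-0.002,-0.049,0.137,0],[0,0,0,0,0,0,0]]]' 110
python3 - <<'E'
from h import *
show()
plan([.5484,-.1342,.16],tgtR(-61.5,20))
c=ctrl.get_calibration("wrist")
im=ctrl.camera("wrist"); cv2.imwrite("pics/w5.png",im[:,:,::-1])
im=ctrl.camera("top"); cv2.imwrite("pics/t5.png",cv2.resize(im[100:280,240:440,::-1],None,fx=3.3,fy=3.3,interpolation=cv2.INTER_CUBIC))
im=ctrl.camera("scene"); cv2.imwrite("pics/s5.png",cv2.resize(im[170:390,80:330,::-1],None,fx=2.7,fy=2.7,interpolation=cv2.INTER_CUBIC))
np.savez("w5.npz",**c)
E
```

```text
time: 5.35
tool_pos: [0.521, -0.1178, 0.1523]
orientation: [0.155, 0.961, 0.228, 0.019]
force: [0.6, -0.0, -2.9]
grip_width: 0.0226
t 5.35 p [ 0.521  -0.1178  0.1523] yaw -63.66 lean 17.9 roll -1.95 F [ 0.65 -0.04 -2.88] tq [0.44 0.14 0.04] w 0.0226 q [-0.26  0.23  1.83 -0.32  0.92 -0.55]
n 1 min 0.6
[0.017, 0.0281, 0.0004] [-0.0372, 0.0443, -0.0246]
```

View pics/t5.png

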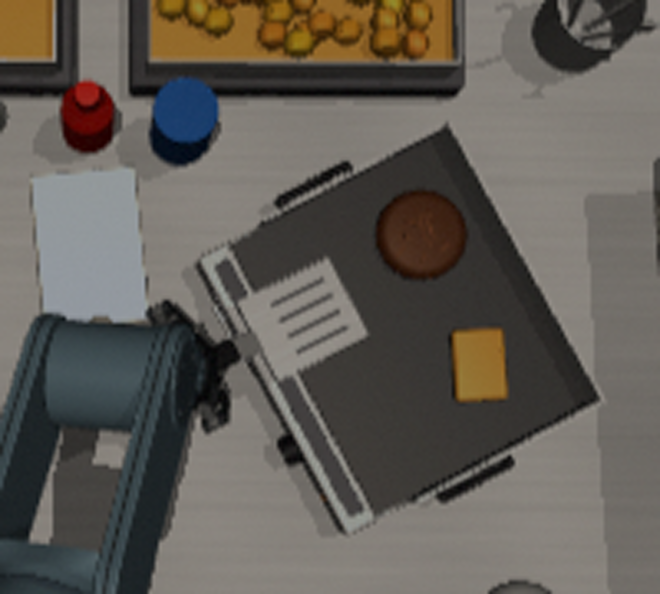

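View pics/s5.png

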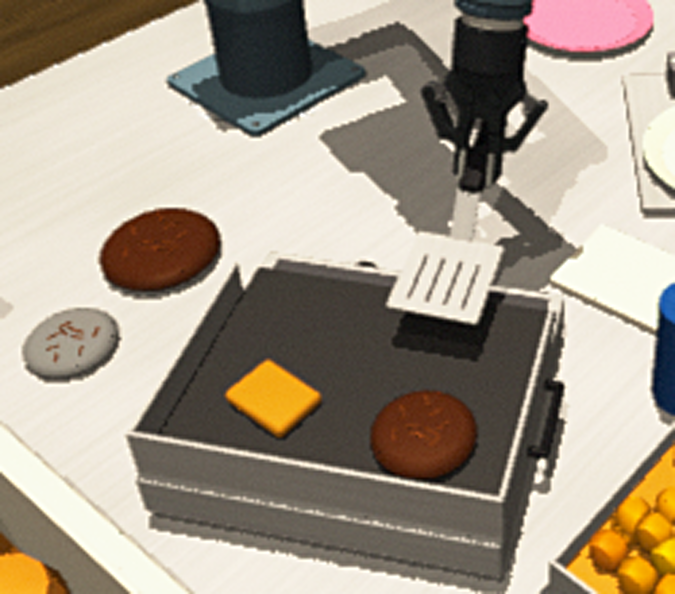

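View pics/w5.png

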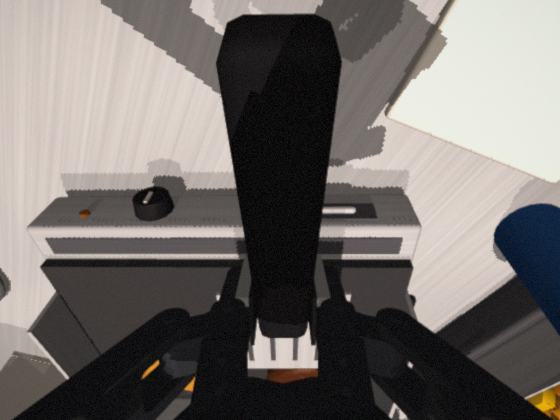

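```bash
python3 - <<'E'
from h import *
t=ctrl.get_calibration("top"); g=lambda a,b,z:onz(t,240+a/3.3,100+b/3.3,z)
B=np.array([g(a,b,.118) for a,b in [(238,303),(330,258),(367,332),(290,377)]]);print(B.round(4),B.mean(0))
print("front edge yaw dir",np.degrees(np.arctan2(*(B[1]-B[0])[[1,0]])),np.degrees(np.arctan2(*(B[2]-B[3])[[1,0]])))
L,Rr=g(448,125,.111),g(600,398,.111);d=L-Rr;print(L,Rr,"yaw g",np.degrees(np.arctan2(d[1],d[0]))-90)
L2,R2=g(200,262,.07),g(350,533,.07);d=L2-R2;print(L2,R2,"yaw front",np.degrees(np.arctan2(d[1],d[0]))-90)
print("patty",g(421,234,.085))
s=ctrl.state();print(s["tool_pos"])
P=s["tool_pos"]; ps=np.radians(-63.66); X=np.array([np.cos(ps),np.sin(ps)]);Y=np.array([-X[1],X[0]]); dd=B.mean(0)[:2]-P[:2];print("fwd,left",dd@X,dd@Y)
c=ctrl.get_calibration("scene"); h=lambda a,b,z:onz(c,80+a/2.7,170+b/2.7,z)
print("scene patty",h(424,430,.085), "guard",h(505,495,.111),h(130,437,.111),"blade",h(444,280,.118))
E
```

```text
[[ 0.5834 -0.1498  0.118 ]
 [ 0.6298 -0.2437  0.118 ]
 [ 0.5543 -0.2807  0.118 ]
 [ 0.5083 -0.2022  0.118 ]] [ 0.56894931 -0.2191295   0.118     ]
front edge yaw dir -63.6779407598198 -59.60012086150383
[ 0.76939144 -0.36746441  0.111     ] [ 0.4884417  -0.51848447  0.111     ] yaw g -61.74045494882965
[ 0.63198377 -0.11451175  0.07      ] [ 0.35019652 -0.26919028  0.07      ] yaw front -61.23675588968862
patty [ 0.66014487 -0.34350002  0.085     ]
[ 0.52099322 -0.11739729  0.15343668]
fwd,left 0.11244802494287691 -0.002161134454179328
scene patty [ 0.66331812 -0.34392893  0.085     ] guard [ 0.77472727 -0.36198551  0.111     ] [ 0.49232262 -0.52289066  0.111     ] blade [ 0.57047474 -0.2190261   0.118     ]
```

```bash
python3 - <<'E'
from h import *
show()
plan([.5484,-.1342,.125],tgtR(-61.5,18.7),2)
E
```

```text
t 5.5 p [ 0.521  -0.1174  0.1534] yaw -63.57 lean 17.96 roll -1.87 F [ 0.16  0.92 -1.79] tq [ 0.39  0.22 -0.02] w 0.0225 q [-0.26  0.23  1.83 -0.32  0.92 -0.55]
n 2 min 0.8
[0.009, 0.0087, 0.0175] [-0.0067, 0.0211, -0.012]
[0.0085, 0.0086, 0.0177] [-0.0067, 0.0211, -0.012]
```

```bash
python3 -m pendant '[[[0.009,0.009,0.0175,-0.007,0.021,-0.012,0],[0.0085,0.009,0.0175,-0.007,0.021,-0.012,0],[0,0,0,0,0,0,0],[0,0,0,0,0,0,0]]]' 110
python3 - <<'E'
from h import *
show()
plan([.5484,-.1342,.110],tgtR(-61.5,18.7),1)
E
```

```text
time: 6.0
tool_pos: [0.548, -0.133, 0.1246]
orientation: [0.157, 0.955, 0.247, 0.041]
force: [-0.5, -0.2, -2.2]
grip_width: 0.0226
t 6.0 p [ 0.548  -0.133   0.1246] yaw -61.05 lean 18.65 roll 0.02 F [-0.53 -0.19 -2.18] tq [0.4  0.25 0.01] w 0.0226 q [-0.29  0.29  1.84 -0.31  0.81 -0.61]
n 1 min 0.3
[-0.0002, -0.0035, 0.0142] [-0.0009, -0.0028, 0.0073]
```

```bash
python3 -m pendant '[[[0,-0.0035,0.0142,0,-0.002,0.006,0],[0,0,0,0,0,0,0]]]' 110; python3 -m pendant '[[[0,-0.001,0.0028,0,0,0,0],[0,0,0,0,0,0,0]]]' 110
python3 - <<'E'
from h import *
show()
E
```

```text
time: 6.25
tool_pos: [0.5482, -0.1335, 0.1099]
orientation: [0.157, 0.956, 0.244, 0.04]
force: [-0.5, 0.5, -2.6]
grip_width: 0.0226
time: 6.5
tool_pos: [0.5482, -0.1332, 0.1068]
orientation: [0.157, 0.956, 0.244, 0.04]
force: [-0.3, 0.5, -2.4]
grip_width: 0.0227
t 6.5 p [ 0.5482 -0.1332  0.1068] yaw -61.37 lean 18.67 roll 0.04 F [-0.26  0.55 -2.36] tq [ 0.44  0.29 -0.  ] w 0.0227 q [-0.29  0.31  1.85 -0.33  0.77 -0.58]
```

```bash
python3 -m pendant '[[[0,-0.001,0.002,0,0,0,0],[0,0,0,0,0,0,0]]]' 110; python3 -m pendant '[[[0,-0.001,0.002,0,0,0,0],[0,0,0,0,0,0,0]]]' 110
python3 - <<'E'
from h import *
show()
im=ctrl.camera("scene"); cv2.imwrite("pics/s6.png",cv2.resize(im[220:380,110:310,::-1],None,fx=4,fy=3.7,interpolation=cv2.INTER_CUBIC))
E
```

```text
time: 6.75
tool_pos: [0.5484, -0.133, 0.1049]
orientation: [0.157, 0.956, 0.244, 0.041]
force: [-0.5, -0.7, -2.2]
grip_width: 0.0225
time: 7.0
tool_pos: [0.5487, -0.1328, 0.1033]
orientation: [0.158, 0.956, 0.244, 0.041]
force: [-0.8, 0.7, -0.1]
grip_width: 0.0227
t 7.0 p [ 0.5487 -0.1328  0.1033] yaw -61.35 lean 18.78 roll 0.12 F [-0.8   0.72 -0.15] tq [ 0.01  0.28 -0.21] w 0.0227 q [-0.29  0.31  1.86 -0.33  0.76 -0.57]
```

View pics/s6.png

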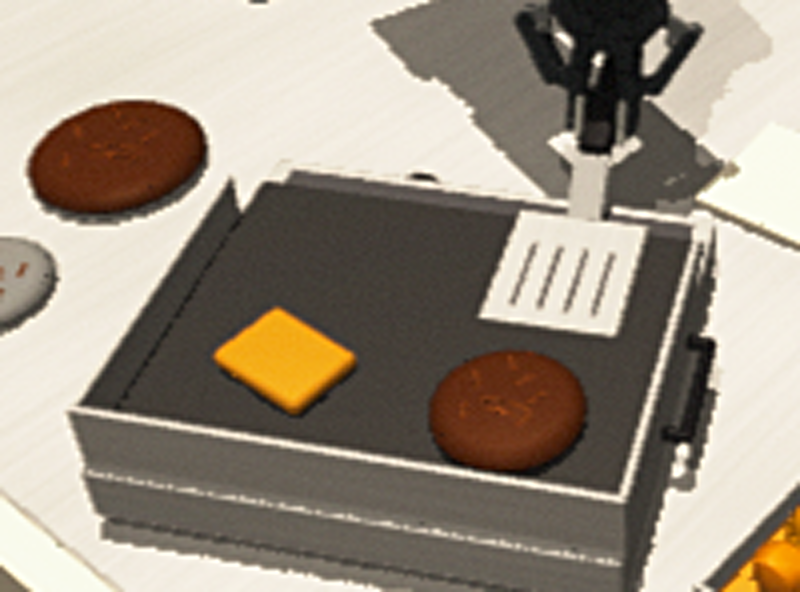

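```bash
python3 - <<'E'
from h import *
c=ctrl.get_calibration("scene"); h=lambda a,b,z:onz(c,110+a/4,220+b/3.7,z)
t=ctrl.get_calibration("top")
O=np.array([.5636,-.3215]);ps=np.radians(-61.5);X=np.array([np.cos(ps),np.sin(ps)]);Y=np.array([-X[1],X[0]])
G=lambda p:(np.array([(p[:2]-O)@X,(p[:2]-O)@Y])*1000).round(1)
for n,a,b,z in [("fR",480,318,.0725),("fL",615,335,.0725),("rL",648,226,.075),("rR",520,212,.075),("patty",508,408,.084)]: print(n,G(h(a,b,z)))
im=ctrl.camera("top"); cv2.imwrite("pics/t6.png",cv2.resize(im[125:275,295:425,::-1],None,fx=4,fy=4,interpolation=cv2.INTER_CUBIC))
# ellipse fit of patty in both via colour
for n in ("top","scene"):
    im=ctrl.camera(n); cal=ctrl.get_calibration(n); hsv=cv2.cvtColor(im,cv2.COLOR_RGB2HSV)
    m=((hsv[...,0]<12)&(hsv[...,1]>100)&(hsv[...,2]>25)&(hsv[...,2]<150)).astype(np.uint8)
    k,l,st,ce=cv2.connectedComponentsWithStats(m)
    for i in range(1,k):
        if st[i,4]>300: print(n,ce[i].round(1),st[i].tolist(),G(onz(cal,*ce[i],.080)))
E
```

```text
fR [-9.8 35.3]
fL [-12.1 124.3]
rL [-116.6  123.7]
rR [-113.2   33.2]
patty [69.4 77.4]
top [367.2 170.7] [354, 157, 27, 28, 551] [66.  75.8]
top [357.5 302.9] [339, 284, 38, 38, 1026] [-182.5 -301.3]
scene [138.6 262. ] [117, 247, 44, 31, 1008] [-109.9 -268.3]
scene [356.1 284.6] [348, 270, 20, 31, 330] [-144.2  352.8]
scene [236.4 330.6] [217, 314, 40, 34, 1011] [67.7 75.2]
```

View pics/t6.png

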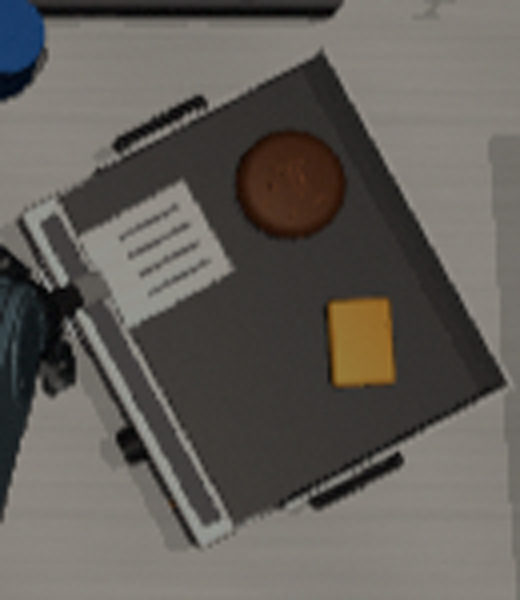

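```bash
python3 -m pendant '[[[-0.0015,0.0055,0.0025,0,-0.006,0.0165,0],[0,0.0095,0.0035,0,0,0,0],[0,0.0095,0.0035,0,0,0,0],[0,0,0,0,0,0,0]]]' 110
python3 - <<'E'
from h import *
show()
E
```

```text
time: 7.7
tool_pos: [0.5618, -0.1591, 0.103]
orientation: [0.159, 0.958, 0.235, 0.041]
force: [1.6, -0.8, -0.5]
grip_width: 0.0222
t 7.7 p [ 0.5618 -0.1591  0.103 ] yaw -62.38 lean 18.9 roll 0.2 F [ 1.59 -0.79 -0.48] tq [-0.17 -0.16  0.07] w 0.0222 q [-0.33  0.34  1.82 -0.32  0.76 -0.6 ]
```

```bash
python3 -m pendant '[[[0,0.0093,0.004,0,0,0,0],[0,0.0093,0.004,0,0,0,0],[0,0.0093,0.004,0,0,0,0],[0,0.0093,0.004,0,0,0,0]]]' 110
python3 - <<'E'
from h import *
show()
im=ctrl.camera("scene"); cv2.imwrite("pics/s7.png",cv2.resize(im[220:380,110:310,::-1],None,fx=4,fy=3.7,interpolation=cv2.INTER_CUBIC))
E
```

```text
time: 8.2
tool_pos: [0.5819, -0.1962, 0.101]
orientation: [0.159, 0.958, 0.236, 0.042]
force: [-2.5, 6.3, 5.4]
grip_width: 0.0226
t 8.2 p [ 0.5819 -0.1962  0.101 ] yaw -62.31 lean 18.94 roll 0.26 F [-2.5   6.25  5.44] tq [-0.19  0.14 -0.03] w 0.0226 q [-0.39  0.38  1.76 -0.3   0.76 -0.67]
```

View pics/s7.png

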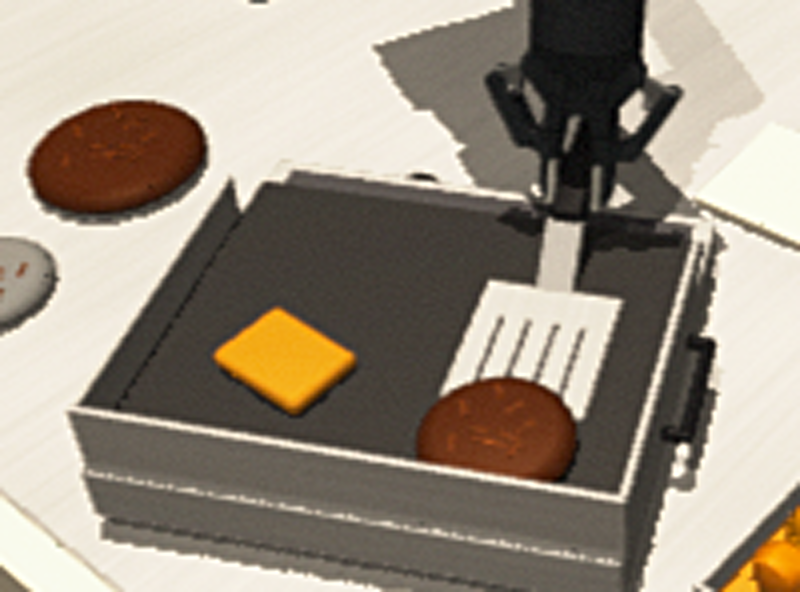

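```bash
cat >> h.py <<'E'
O=np.array([.5636,-.3215]);_ps=np.radians(-61.5);GX=np.array([np.cos(_ps),np.sin(_ps)]);GY=np.array([-GX[1],GX[0]])
G=lambda p:(np.array([(np.array(p)[:2]-O)@GX,(np.array(p)[:2]-O)@GY])*1000).round(1)
def blobs(n,z,im=None):
    im=ctrl.camera(n) if im is None else im; cal=ctrl.get_calibration(n); hsv=cv2.cvtColor(im,cv2.COLOR_RGB2HSV)
    m=((hsv[...,0]<12)&(hsv[...,1]>100)&(hsv[...,2]>25)&(hsv[...,2]<150)).astype(np.uint8)
    k,l,st,ce=cv2.connectedComponentsWithStats(m)
    for i in range(1,k):
        if st[i,4]>300: p=onz(cal,*ce[i],z); print(n,ce[i].round(1),st[i].tolist(),p.round(4),"G",G(p))
    return im
E
python3 - <<'E'
from h import *
im=blobs("top",.082)
cv2.imwrite("pics/t7.png",cv2.resize(im[125:275,295:425,::-1],None,fx=4,fy=4,interpolation=cv2.INTER_CUBIC))
E
```

```text
top [373.4 167.1] [361, 154, 27, 27, 530] [ 0.6739 -0.3644  0.082 ] G [90.3 76.5]
top [357.6 302.9] [339, 284, 38, 38, 1025] [ 0.212  -0.3048  0.082 ] G [-182.4 -301. ]
```

View pics/t7.png

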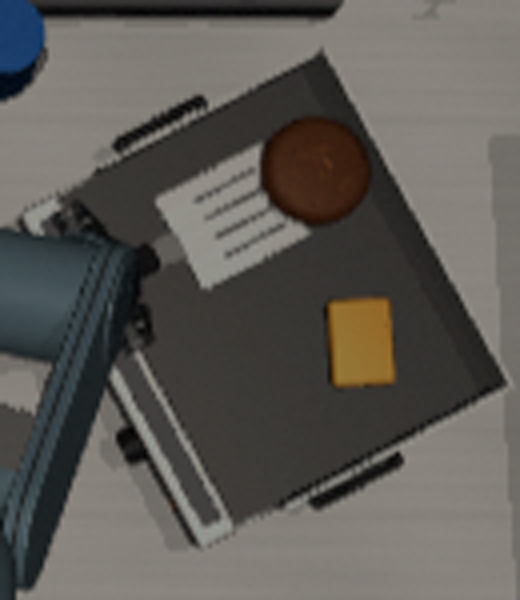

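```bash
python3 -m pendant '[[[0,0.0095,0.003,0,0,0,0],[0,0.0095,0.003,0,0,0,0],[0,0.0095,0.003,0,0,0,0]]]' 110
python3 - <<'E'
from h import *
show(); print(G(ctrl.state()["tool_pos"]))
blobs("top",.084)
E
```

```text
time: 8.68
tool_pos: [0.5964, -0.2238, 0.1019]
orientation: [0.159, 0.958, 0.236, 0.041]
force: [-2.2, 5.7, 2.9]
grip_width: 0.0226
t 8.68 p [ 0.5964 -0.2238  0.1019] yaw -62.3 lean 18.92 roll 0.24 F [-2.22  5.67  2.91] tq [ 0.13  0.27 -0.09] w 0.0226 q [-0.42  0.41  1.71 -0.29  0.77 -0.73]
[-70.2  75.4]
top [374.  167.7] [361, 155, 27, 26, 526] [ 0.6716 -0.3659  0.084 ] G [90.5 73.8]
top [357.6 302.8] [339, 284, 38, 38, 1022] [ 0.2124 -0.3048  0.084 ] G [-182.3 -300.7]
```

```bash
python3 -m pendant '[[[0,0.0095,0.0033,0,0,0,0],[0,0.0095,0.0033,0,0,0,0],[0,0.0095,0.0033,0,0,0,0]]]' 110
python3 - <<'E'
from h import *
show(); print(G(ctrl.state()["tool_pos"]))
im=blobs("top",.084)
cv2.imwrite("pics/t8.png",cv2.resize(im[125:275,295:425,::-1],None,fx=4,fy=4,interpolation=cv2.INTER_CUBIC))
im=ctrl.camera("scene"); cv2.imwrite("pics/s8.png",cv2.resize(im[220:380,110:310,::-1],None,fx=4,fy=3.7,interpolation=cv2.INTER_CUBIC))
E
```

```text
time: 9.1
tool_pos: [0.6105, -0.2508, 0.1015]
orientation: [0.158, 0.958, 0.236, 0.041]
force: [-2.9, 6.1, 6.9]
grip_width: 0.0226
t 9.1 p [ 0.6105 -0.2508  0.1015] yaw -62.29 lean 18.79 roll 0.21 F [-2.9   6.11  6.94] tq [-0.    0.2  -0.01] w 0.0226 q [-0.46  0.44  1.66 -0.27  0.79 -0.78]
[-39.8  74.9]
top [374.2 167.6] [361, 155, 27, 26, 530] [ 0.6718 -0.3667  0.084 ] G [91.3 73.5]
top [357.4 302.9] [339, 284, 38, 38, 1020] [ 0.2121 -0.3039  0.084 ] G [-183.2 -300.5]
```

View pics/t8.png

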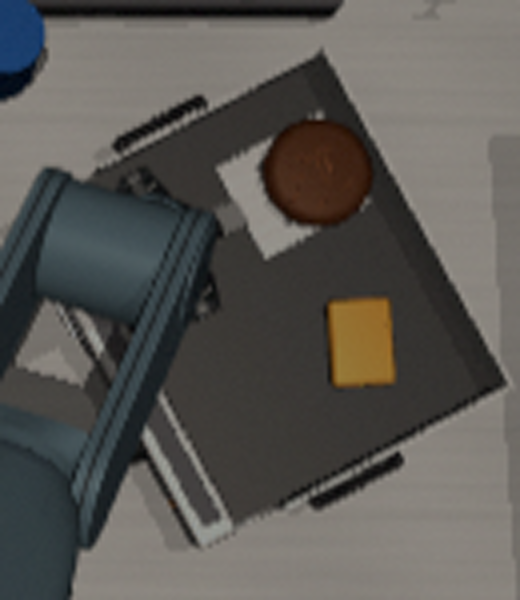

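View pics/s8.png

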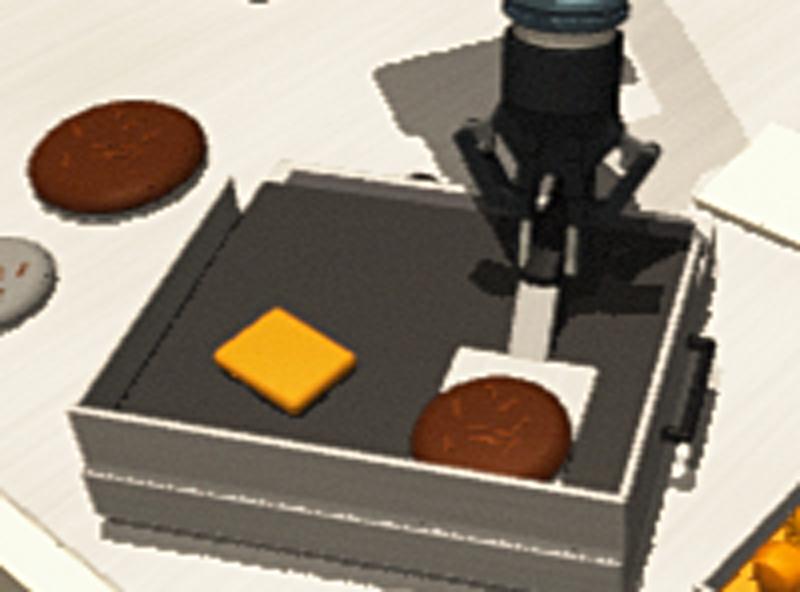

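```bash
python3 -m pendant '[[[0,0.0075,0.0025,0,0,0,0],[0,0.0055,0.002,0,0,0,0],[0,0,0,0,0,0,0]]]' 110
python3 - <<'E'
from h import *
show(); print(G(ctrl.state()["tool_pos"]))
E
```

```text
time: 9.57
tool_pos: [0.6173, -0.2637, 0.1018]
orientation: [0.158, 0.958, 0.236, 0.041]
force: [0.0, -0.5, 3.1]
grip_width: 0.0224
t 9.57 p [ 0.6173 -0.2637  0.1018] yaw -62.27 lean 18.84 roll 0.21 F [ 0.03 -0.49  3.15] tq [-0.7  -0.08 -0.07] w 0.0224 q [-0.47  0.46  1.63 -0.26  0.79 -0.8 ]
[-25.2  74.8]
```

```bash
python3 -m pendant '[[[0,0,-0.004,-0.02,0,0,0],[0,0.001,-0.008,-0.02,0,0,0],[0,0.001,-0.01,-0.02,0,0,0],[0,0.003,-0.012,-0.02,0,0,0],[0,0.004,-0.012,0,0,0,0],[0,0.004,-0.012,0,0,0,0],[0,0.002,-0.006,0,0,0,0],[0,0,0,0,0,0,0]]]' 115
python3 - <<'E'
from h import *
show(); print(G(ctrl.state()["tool_pos"]))
im=blobs("top",.15)
cv2.imwrite("pics/t9.png",cv2.resize(im[125:275,295:425,::-1],None,fx=4,fy=4,interpolation=cv2.INTER_CUBIC))
im=ctrl.camera("scene"); cv2.imwrite("pics/s9.png",cv2.resize(im[190:380,110:310,::-1],None,fx=3.5,fy=3.1,interpolation=cv2.INTER_CUBIC))
E
```

```text
time: 10.58
tool_pos: [0.6092, -0.2523, 0.1681]
orientation: [0.196, 0.951, 0.234, 0.049]
force: [0.1, -0.5, -3.7]
grip_width: 0.0223
t 10.57 p [ 0.6092 -0.2523  0.1681] yaw -62.38 lean 23.33 roll 0.03 F [ 0.12 -0.53 -3.73] tq [0.75 0.4  0.08] w 0.0223 q [-0.43  0.35  1.64 -0.33  0.85 -0.73]
[-39.   73.1]
top [375.5 166.4] [362, 153, 28, 28, 568] [ 0.6649 -0.3566  0.15  ] G [79.2 72.3]
top [357.6 302.9] [339, 284, 38, 38, 1027] [ 0.219  -0.2927  0.15  ] G [-189.8 -289.1]
```

View pics/s9.png

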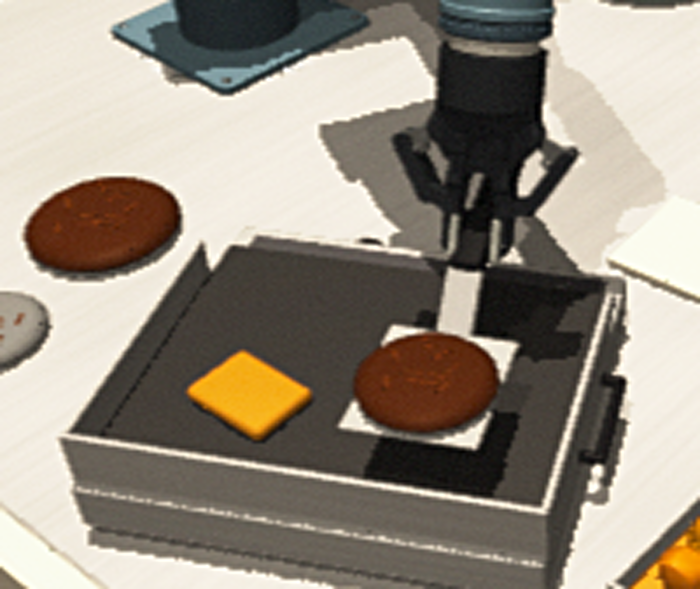

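View pics/t9.png

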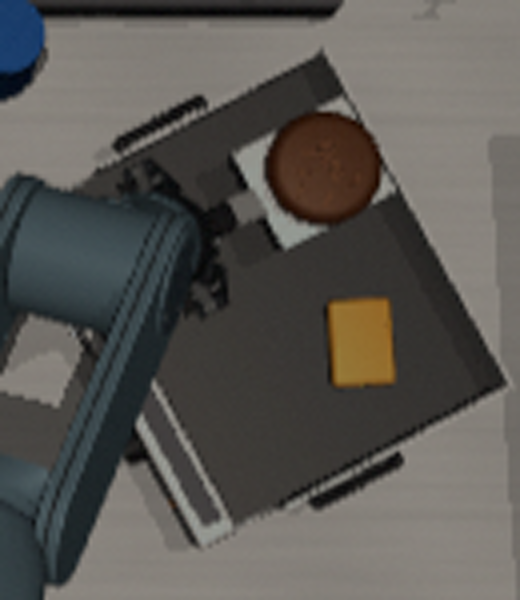

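```bash
cat >> h.py <<'E'
def ramp(p,Rg,n,start=None):
    p0,R0=(ctrl.state()["tool_pos"],Rt()) if start is None else start
    d=np.array(p)-p0; w=(R0.inv()*Rg).as_rotvec()
    wt=np.minimum(np.minimum(np.arange(1,n+1),np.arange(n,0,-1)),4).astype(float); wt/=wt.sum(); a=0
    print("max step",(wt.max()*np.linalg.norm(d)).round(4),np.degrees(wt.max()*np.linalg.norm(w)).round(2))
    for k in wt:
        Ri=R0*R.from_rotvec(w*a); print((Ri.inv().apply(d*k)).round(4).tolist(),(w*k).round(3).tolist()); a+=k
    return np.array(p),Rg
E
python3 - <<'E'
from h import *
show()
s=ramp([.55,-.15,.185],tgtR(-62,24),6)
print(); ramp([.47,.12,.185],tgtR(40.6,24),15,s)
E
```

```text
t 10.68 p [ 0.6087 -0.2522  0.167 ] yaw -62.39 lean 23.25 roll -0.02 F [ 0.1  -0.91 -4.46] tq [ 0.73  0.4  -0.01] w 0.0223 q [-0.43  0.35  1.64 -0.33  0.85 -0.73]
max step 0.0298 0.21
[-0.0004, -0.0084, -0.0053] [-0.001, 0.0, -0.001]
[-0.0008, -0.0168, -0.0105] [-0.002, 0.001, -0.001]
[-0.0011, -0.0252, -0.0158] [-0.003, 0.001, -0.002]
[-0.0011, -0.0252, -0.0159] [-0.003, 0.001, -0.002]
[-0.0007, -0.0168, -0.0107] [-0.002, 0.001, -0.001]
[-0.0003, -0.0084, -0.0054] [-0.001, 0.0, -0.001]

max step 0.0235 8.55
[0.0012, -0.0053, -0.0023] [0.0, 0.015, -0.034]
[0.0028, -0.0104, -0.0046] [0.0, 0.03, -0.068]
[0.0054, -0.0153, -0.0068] [0.0, 0.046, -0.102]
[0.0097, -0.0195, -0.0087] [0.0, 0.061, -0.136]
[0.0127, -0.018, -0.008] [0.0, 0.061, -0.136]
[0.0155, -0.0161, -0.0072] [0.0, 0.061, -0.136]
[0.018, -0.0138, -0.0061] [0.0, 0.061, -0.136]
[0.02, -0.0112, -0.005] [0.0, 0.061, -0.136]
[0.0216, -0.0084, -0.0037] [0.0, 0.061, -0.136]
[0.0227, -0.0053, -0.0024] [0.0, 0.061, -0.136]
[0.0233, -0.0022, -0.001] [0.0, 0.061, -0.136]
[0.0234, 0.001, 0.0005] [0.0, 0.061, -0.136]
[0.0173, 0.0031, 0.0014] [0.0, 0.046, -0.102]
[0.0112, 0.0033, 0.0014] [0.0, 0.03, -0.068]
[0.0054, 0.002, 0.0009] [0.0, 0.015, -0.034]
```

```bash
python3 -m pendant '[[[0,-0.008,-0.005,-0.001,0,-0.001,0],[-0.001,-0.017,-0.0105,-0.002,0.001,-0.001,0],[-0.001,-0.025,-0.016,-0.003,0.001,-0.002,0],[-0.001,-0.025,-0.016,-0.003,0.001,-0.002,0],[-0.001,-0.017,-0.0105,-0.002,0.001,-0.001,0],[0,-0.008,-0.005,-0.001,0,-0.001,0],[0,0,0,0,0,0,0]]]' 115
python3 - <<'E'
from h import *
show()
im=blobs("top",.16)
ramp([.47,.12,.185],tgtR(40.6,24),15)
E
```

```text
time: 11.55
tool_pos: [0.5449, -0.1432, 0.1834]
orientation: [0.2, 0.949, 0.238, 0.049]
force: [0.0, -0.4, -3.6]
grip_width: 0.0226
t 11.55 p [ 0.5449 -0.1432  0.1834] yaw -61.82 lean 23.74 roll -0.11 F [ 0.01 -0.44 -3.64] tq [ 0.71  0.33 -0.03] w 0.0226 q [-0.27  0.2   1.81 -0.39  0.87 -0.55]
top [343.4 184.8] [330, 171, 28, 28, 579] [ 0.6019 -0.2487  0.16  ] G [-45.7  68.4]
top [357.4 302.8] [339, 284, 38, 38, 1041] [ 0.2206 -0.2905  0.16  ] G [-190.9 -286.7]
max step 0.0228 8.54
[0.0012, -0.0051, -0.0023] [-0.0, 0.015, -0.034]
[0.0028, -0.0101, -0.0045] [-0.0, 0.03, -0.068]
[0.0055, -0.0148, -0.0066] [-0.0, 0.045, -0.102]
[0.0097, -0.0189, -0.0085] [-0.0, 0.06, -0.136]
[0.0126, -0.0174, -0.0078] [-0.0, 0.06, -0.136]
[0.0153, -0.0154, -0.007] [-0.0, 0.06, -0.136]
[0.0177, -0.0132, -0.006] [-0.0, 0.06, -0.136]
[0.0196, -0.0106, -0.0048] [-0.0, 0.06, -0.136]
[0.0211, -0.0079, -0.0036] [-0.0, 0.06, -0.136]
[0.0222, -0.0049, -0.0023] [-0.0, 0.06, -0.136]
[0.0227, -0.0018, -0.001] [-0.0, 0.06, -0.136]
[0.0228, 0.0013, 0.0004] [-0.0, 0.06, -0.136]
[0.0168, 0.0033, 0.0013] [-0.0, 0.045, -0.102]
[0.0108, 0.0033, 0.0014] [-0.0, 0.03, -0.068]
[0.0053, 0.002, 0.0009] [-0.0, 0.015, -0.034]
```

```bash
python3 -m pendant '[[[0.001,-0.005,-0.003,0,0.015,-0.034,0],[0.003,-0.01,-0.006,0,0.03,-0.068,0],[0.0055,-0.014,-0.008,0,0.045,-0.102,0],[0.01,-0.018,-0.01,0,0.06,-0.136,0],[0.0125,-0.017,-0.009,0,0.06,-0.136,0],[0.015,-0.015,-0.0085,0,0.06,-0.136,0],[0.0175,-0.0125,-0.0075,0,0.06,-0.136,0]]]' 115
python3 - <<'E'
from h import *
show()
ramp([.47,.12,.185],tgtR(40.6,24),8)
E
```

```text
time: 12.48
tool_pos: [0.5086, -0.0238, 0.1928]
orientation: [0.162, 0.767, 0.608, 0.124]
force: [0.5, -0.6, -4.5]
grip_width: 0.022
t 12.47 p [ 0.5086 -0.0238  0.1928] yaw -13.28 lean 23.59 roll -0.35 F [ 0.53 -0.62 -4.47] tq [0.19 0.83 0.01] w 0.022 q [-0.27 -0.01  2.03  0.02  0.71 -1.63]
max step 0.0298 10.78
[0.0066, -0.0034, -0.0011] [-0.0, 0.019, -0.043]
[0.0134, -0.0062, -0.0019] [-0.001, 0.038, -0.086]
[0.021, -0.0075, -0.0021] [-0.001, 0.058, -0.129]
[0.0291, -0.0063, -0.0012] [-0.002, 0.077, -0.172]
[0.0298, -0.0012, 0.0011] [-0.002, 0.077, -0.172]
[0.022, 0.0029, 0.0025] [-0.001, 0.058, -0.129]
[0.0142, 0.0038, 0.0025] [-0.001, 0.038, -0.086]
[0.0069, 0.0025, 0.0015] [-0.0, 0.019, -0.043]
```

```bash
python3 -m pendant '[[[0.0196,-0.0106,-0.005,0,0.06,-0.136,0],[0.021,-0.008,-0.004,0,0.06,-0.136,0],[0.022,-0.005,-0.003,0,0.06,-0.136,0],[0.0227,-0.002,-0.001,0,0.06,-0.136,0],[0.0228,0.001,0,0,0.06,-0.136,0],[0.017,0.003,0.001,0,0.045,-0.102,0],[0.011,0.003,0.001,0,0.03,-0.068,0],[0.005,0.002,0.001,0,0.01,-0.02,0],[0,0,0,0,0,0,0]]]' 115
python3 - <<'E'
from h import *
show()
im=ctrl.camera("top"); cv2.imwrite("pics/t10.png",cv2.resize(im[120:270,110:310,::-1],None,fx=4,fy=4,interpolation=cv2.INTER_CUBIC))
im=ctrl.camera("scene"); cv2.imwrite("pics/s10.png",cv2.resize(im[80:290,230:440,::-1],None,fx=3.5,fy=2.8,interpolation=cv2.INTER_CUBIC))
c=ctrl.get_calibration("wrist"); np.savez("w10.npz",**c)
im=ctrl.camera("wrist"); cv2.imwrite("pics/w10.png",im[:,:,::-1])
E
```

```text
time: 13.6
tool_pos: [0.4576, 0.113, 0.1937]
orientation: [0.085, 0.385, 0.901, 0.179]
force: [-0.4, -0.4, -4.1]
grip_width: 0.0222
t 13.6 p [0.4576 0.113  0.1937] yaw 43.55 lean 22.88 roll -0.86 F [-0.42 -0.36 -4.15] tq [-0.54  0.54  0.06] w 0.0222 q [-0.26 -0.04  2.05  0.41  0.94 -2.8 ]
```

View pics/t10.png

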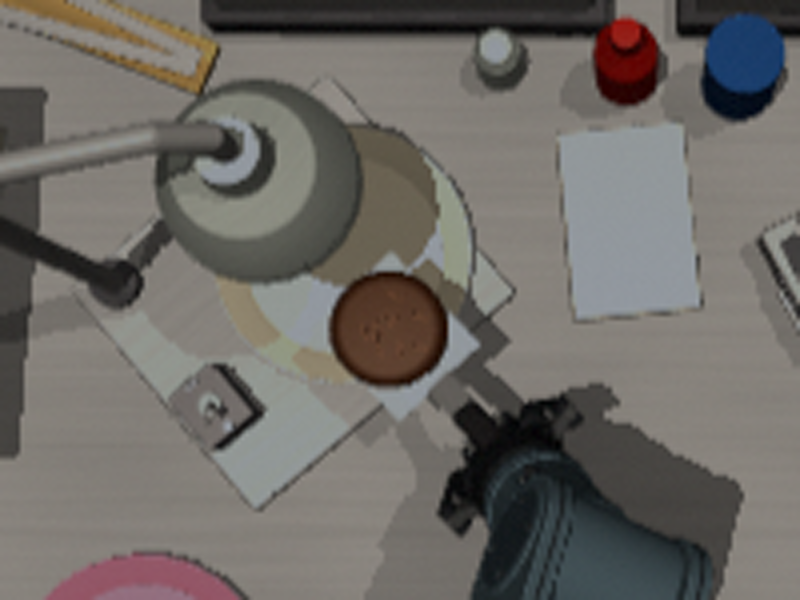

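View pics/s10.png

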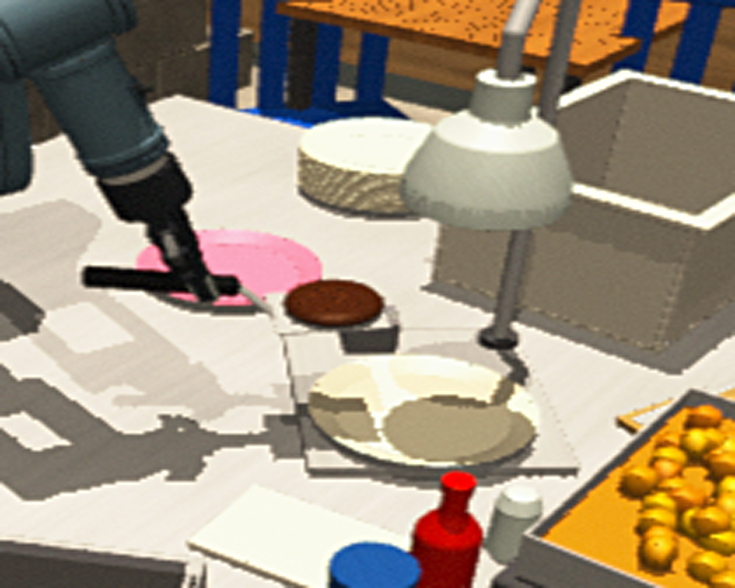

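View pics/w10.png

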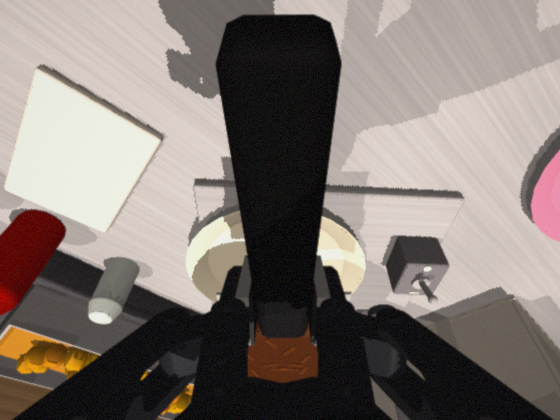

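```bash
python3 - <<'E'
import cv2
im=cv2.imread("pics/top0.png"); cv2.imwrite("pics/pt.png",cv2.resize(im[140:225,140:250],None,fx=7,fy=7,interpolation=cv2.INTER_CUBIC))
im=cv2.imread("pics/scene0.png"); cv2.imwrite("pics/ps.png",cv2.resize(im[195:260,305:405],None,fx=8,fy=8,interpolation=cv2.INTER_CUBIC))
E
```

```text
(no output)
```

View pics/pt.png

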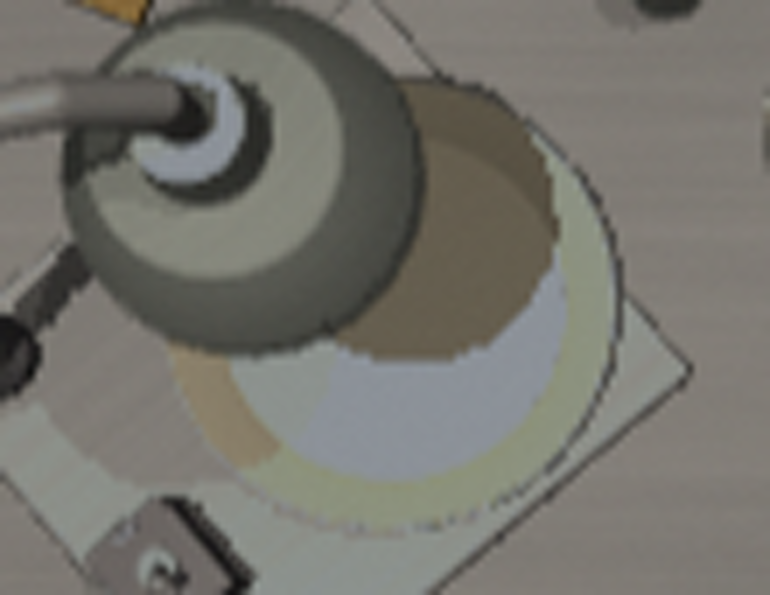

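View pics/ps.png

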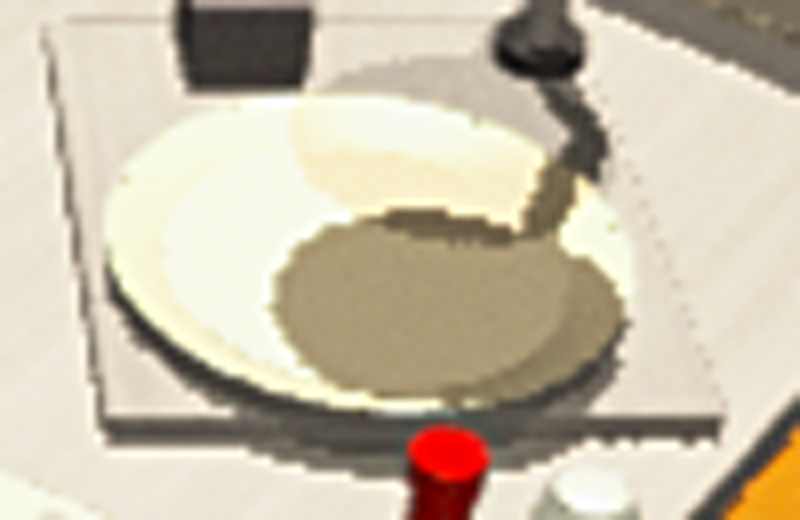

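```bash
python3 - <<'E'
from h import *
from scipy.optimize import least_squares
t=ctrl.get_calibration("top"); s=ctrl.get_calibration("scene")
tp=[onz(t,140+a/7,140+b/7,.033) for a,b in [(545,125),(600,200),(622,290),(605,390),(550,470),(470,515),(400,533),(320,520),(250,475),(190,390),(460,78)]]
sp=[onz(s,305+a/8,195+b/8,.033) for a,b in [(105,235),(125,175),(200,115),(300,93),(400,98),(490,122),(635,250),(628,320),(200,370),(300,402),(110,270)]]
for n,P in (("top",tp),("scene",sp)):
    P=np.array(P)
    for fr in (0,1):
        f=lambda v:np.hypot(P[:,0]-v[0],P[:,1]-v[1])-(v[2] if fr else .115)
        r=least_squares(f,[.62,.25,.115]);print(n,r.x.round(4),(r.fun*1000).round(1))
show()
E
```

```text
top [0.6233 0.249  0.115 ] [ 0.8 -1.2 -1.8 -0.7  0.6 -0.4  2.3  1.8 -0.9 -2.3  2.3]
top [0.6233 0.2491 0.1151] [ 0.7 -1.2 -1.8 -0.7  0.6 -0.4  2.3  1.8 -0.9 -2.4  2.2]
scene [0.6254 0.2524 0.115 ] [-0.9 -2.   0.7  1.3  1.2  1.2  0.6 -0.5  4.3  0.1  0.5]
scene [0.6258 0.2524 0.1157] [-1.4 -2.3  0.3  0.9  0.7  0.6 -0.2 -1.5  3.6 -0.7 -0. ]
t 13.75 p [0.4577 0.1132 0.1937] yaw 43.52 lean 22.9 roll -0.84 F [-0.15  0.42 -4.66] tq [-0.54  0.56  0.04] w 0.0222 q [-0.26 -0.04  2.05  0.41  0.94 -2.8 ]
```

```bash
python3 - <<'E'
from h import *
ramp([.5273,.1674,.115],tgtR(40.6,22),8)
E
```

```text
max step 0.0237 0.64
[-0.0004, 0.0025, 0.0053] [0.001, -0.0, 0.003]
[-0.0007, 0.005, 0.0107] [0.002, -0.001, 0.005]
[-0.001, 0.0076, 0.016] [0.002, -0.001, 0.008]
[-0.0013, 0.0102, 0.0213] [0.003, -0.001, 0.011]
[-0.0012, 0.0103, 0.0213] [0.003, -0.001, 0.011]
[-0.0008, 0.0078, 0.0159] [0.002, -0.001, 0.008]
[-0.0005, 0.0052, 0.0106] [0.002, -0.001, 0.005]
[-0.0002, 0.0026, 0.0053] [0.001, -0.0, 0.003]
```

```bash
python3 -m pendant '[[[0,0.0025,0.005,0.001,0,0.003,0],[-0.001,0.005,0.0105,0.002,0,0.005,0],[-0.001,0.0075,0.016,0.002,-0.001,0.008,0],[-0.001,0.01,0.021,0.003,-0.001,0.011,0],[-0.001,0.01,0.021,0.003,-0.001,0.011,0],[-0.001,0.008,0.016,0.002,-0.001,0.008,0],[0,0.005,0.0105,0.002,0,0.005,0],[0,0.0025,0.005,0.001,0,0.003,0],[0,0,0,0,0,0,0]]]' 115
python3 - <<'E'
from h import *
show()
P=np.array([.6245,.2507]);ps=np.radians(40.6);X=np.array([np.cos(ps),np.sin(ps)]);Y=np.array([-X[1],X[0]])
d=ctrl.state()["tool_pos"][:2]-P;print("tcp rel plate",d@X,d@Y)
im=ctrl.camera("scene"); cv2.imwrite("pics/s11.png",cv2.resize(im[80:290,230:440,::-1],None,fx=3.5,fy=2.8,interpolation=cv2.INTER_CUBIC))
im=ctrl.camera("top"); cv2.imwrite("pics/t11.png",cv2.resize(im[120:270,110:310,::-1],None,fx=4,fy=4,interpolation=cv2.INTER_CUBIC))
E
```

```text
time: 14.88
tool_pos: [0.5301, 0.1707, 0.11]
orientation: [0.078, 0.413, 0.891, 0.173]
force: [0.1, 0.2, -3.5]
grip_width: 0.0225
t 14.88 p [0.5301 0.1707 0.11  ] yaw 40.29 lean 21.88 roll 0.24 F [ 0.13  0.15 -3.53] tq [-0.53  0.65  0.02] w 0.0225 q [-0.06  0.23  1.99  0.42  0.69 -2.63]
tcp rel plate -0.12373750315380014 0.0006748511331636092
```

View pics/s11.png

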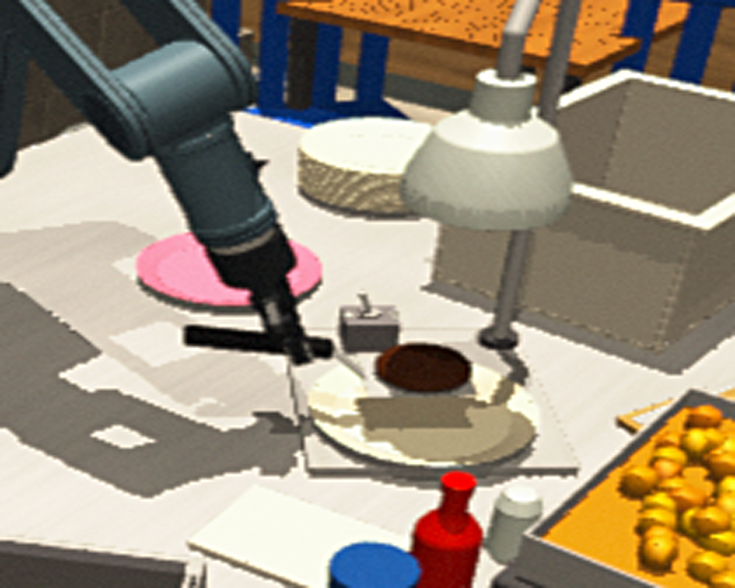

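View pics/t11.png

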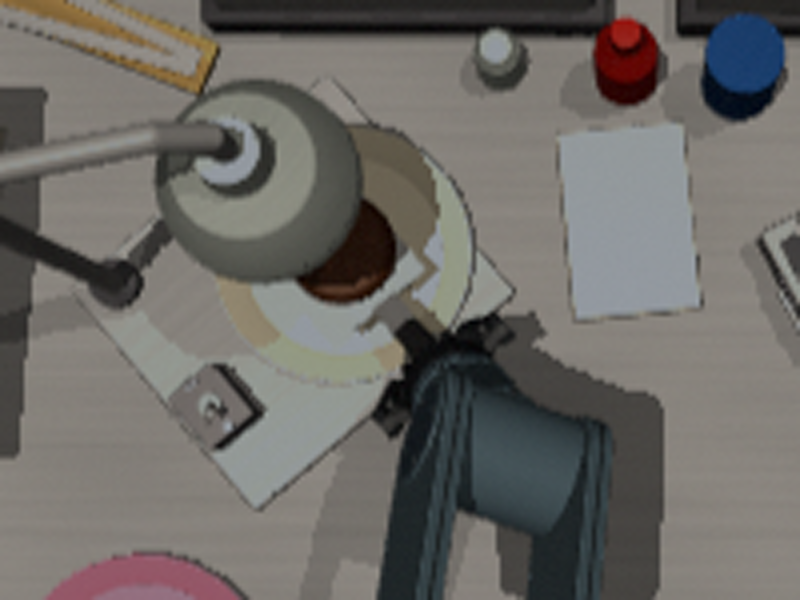

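```bash
cat >> h.py <<'E'
PL=np.array([.6245,.2507]);LX=np.array([np.cos(np.radians(40.6)),np.sin(np.radians(40.6))]);LY=np.array([-LX[1],LX[0]])
def servepose(theta,F,h,lat=0):
    a=np.radians(theta); f=F-.1623*np.cos(a)+.030*np.sin(a); up=.030*np.cos(a)+.1623*np.sin(a)
    p=PL+LX*f+LY*lat; return np.array([p[0],p[1],.021+h+up]),tgtR(40.6,20.2-theta)
def edge():
    s=ctrl.state(); r=Rt(); L=np.radians(20.2)
    # front edge in tool frame at flat lean 20.2: fwd .1623, up -.030
    f=np.array([0,.1623*np.cos(L)-.030*np.sin(L),.1623*np.sin(L)+.030*np.cos(L)])
    e=s["tool_pos"]+r.apply(f); d=e[:2]-PL; print("edge F %.4f lat %.4f h %.4f"%(d@LX,d@LY,e[2]-.021))
E
python3 - <<'E'
from h import *
edge()
s=plan(*servepose(9,.034,.008),4)
E
```

```text
edge F 0.0392 lat -0.0004 h 0.0644
n 4 min 1.1
[-0.0001, -0.0019, 0.0064] [0.0468, -0.0004, -0.0016]
[-0.0001, -0.0016, 0.0064] [0.0468, -0.0004, -0.0016]
[-0.0001, -0.0013, 0.0065] [0.0468, -0.0004, -0.0016]
[-0.0001, -0.001, 0.0066] [0.0468, -0.0004, -0.0016]
```

```bash
python3 -m pendant '[[[0,-0.002,0.0064,0.047,0,-0.0015,0],[0,-0.0015,0.0064,0.047,0,-0.0015,0],[0,-0.0015,0.0065,0.047,0,-0.0015,0],[0,-0.001,0.0065,0.035,0,-0.0015,0],[0,0,0,0,0,0,0]]]' 115
python3 - <<'E'
from h import *
show();edge()
im=ctrl.camera("scene"); cv2.imwrite("pics/s12.png",cv2.resize(im[140:270,270:410,::-1],None,fx=5,fy=4.5,interpolation=cv2.INTER_CUBIC))
plan(*servepose(13,.034,.0025),2)
E
```

```text
time: 15.6
tool_pos: [0.5325, 0.1702, 0.0869]
orientation: [0.044, 0.417, 0.903, 0.093]
force: [0.1, -0.8, -3.4]
grip_width: 0.0227
t 15.6 p [0.5325 0.1702 0.0869] yaw 40.4 lean 11.79 roll -0.09 F [ 0.07 -0.81 -3.37] tq [-0.35  0.44 -0.03] w 0.0227 q [ 0.03  0.32  1.87  0.18  0.8  -2.36]
edge F 0.0339 lat -0.0019 h 0.0125
n 2 min 0.5
[0.0007, 0.0026, -0.0005] [0.0403, 0.0011, -0.0017]
[0.0007, 0.0026, -0.0006] [0.0403, 0.0011, -0.0017]
```

View pics/s12.png

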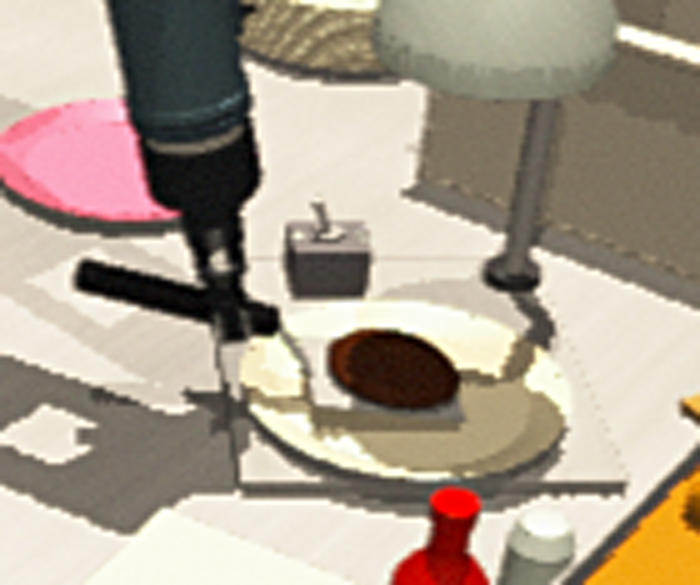

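```bash
python3 -m pendant '[[[0.0007,0.0026,-0.0005,0.04,0.001,-0.002,0],[0.0007,0.0026,-0.0005,0.04,0.001,-0.002,0],[0,0,0,0,0,0,0]]]' 115
python3 - <<'E'
from h import *
show();edge()
im=ctrl.camera("scene"); cv2.imwrite("pics/s13.png",cv2.resize(im[190:270,310:410,::-1],None,fx=7,fy=7,interpolation=cv2.INTER_CUBIC))
plan(*servepose(16.5,.034,.0025),2)
E
```

```text
time: 16.02
tool_pos: [0.5351, 0.1737, 0.0907]
orientation: [0.027, 0.418, 0.906, 0.058]
force: [0.3, 0.0, -3.6]
grip_width: 0.0221
t 16.02 p [0.5351 0.1737 0.0907] yaw 40.53 lean 7.34 roll -0.03 F [ 0.26  0.   -3.59] tq [-0.25  0.36  0.03] w 0.0221 q [ 0.07  0.35  1.79  0.1   0.9  -2.27]
edge F 0.0336 lat -0.0005 h 0.0043
n 2 min 0.4
[0.0001, 0.0032, -0.0036] [0.0316, 0.0001, -0.0007]
[0.0001, 0.0031, -0.0037] [0.0316, 0.0001, -0.0007]
```

View pics/s13.png

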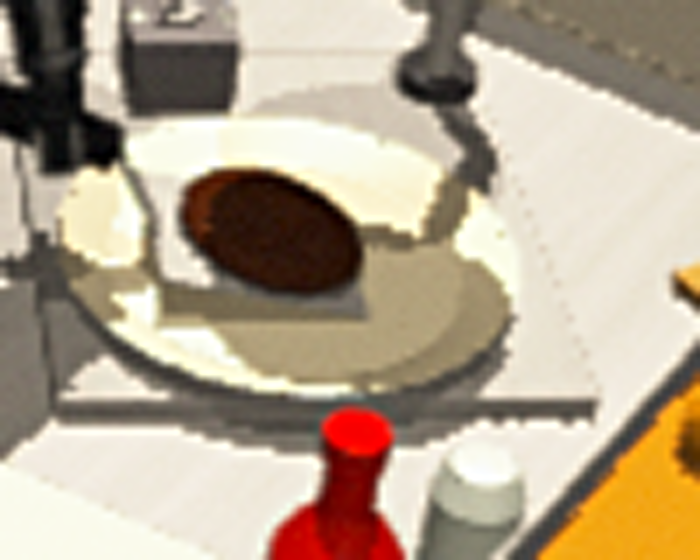

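```bash
python3 -m pendant '[[[0,0.003,-0.003,0.032,0,-0.001,0],[0,0.003,-0.003,0.03,0,-0.001,0],[0,0,0,0,0,0,0]]]' 115
python3 - <<'E'
from h import *
show();edge()
im=ctrl.camera("scene"); cv2.imwrite("pics/s14.png",cv2.resize(im[190:270,310:410,::-1],None,fx=7,fy=7,interpolation=cv2.INTER_CUBIC))
plan(*servepose(19,.034,.0025),2)
E
```

```text
time: 16.45
tool_pos: [0.5373, 0.1762, 0.0973]
orientation: [0.013, 0.418, 0.908, 0.031]
force: [0.6, 0.3, -3.5]
grip_width: 0.0222
t 16.45 p [0.5373 0.1762 0.0973] yaw 40.57 lean 3.84 roll 0.07 F [ 0.55  0.32 -3.48] tq [-0.28  0.32 -0.02] w 0.0222 q [ 0.09  0.38  1.73  0.05  0.98 -2.21]
edge F 0.0326 lat 0.0002 h 0.0018
n 2 min 0.3
[-0.0002, 0.003, -0.0036] [0.0228, -0.0008, -0.0004]
[-0.0002, 0.0029, -0.0037] [0.0228, -0.0008, -0.0004]
```

View pics/s14.png

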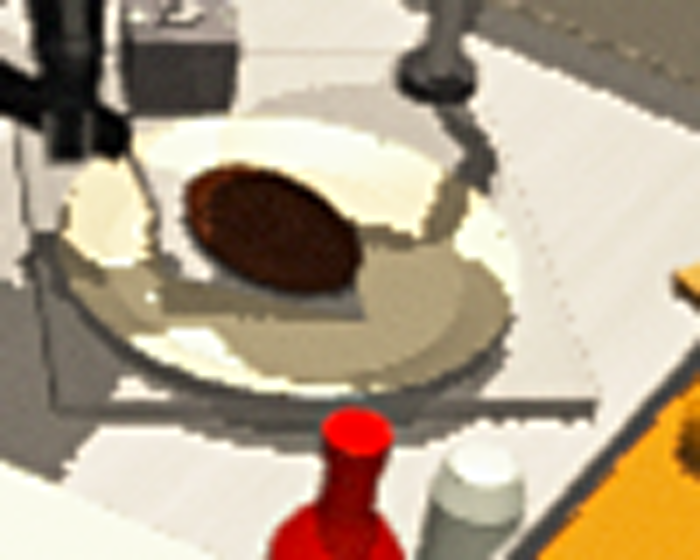

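```bash
python3 -m pendant '[[[0,0.003,-0.0035,0.023,0,0,0],[0,0.003,-0.0035,0.023,0,0,0],[0,0,0,0,0,0,0]]]' 115
python3 - <<'E'
from h import *
show();edge()
im=ctrl.camera("scene"); cv2.imwrite("pics/s15.png",cv2.resize(im[190:270,310:410,::-1],None,fx=7,fy=7,interpolation=cv2.INTER_CUBIC))
im=ctrl.camera("top"); cv2.imwrite("pics/t15.png",cv2.resize(im[120:270,110:310,::-1],None,fx=4,fy=4,interpolation=cv2.INTER_CUBIC))
plan(*servepose(21,.034,.0025),2)
E
```

```text
time: 16.88
tool_pos: [0.5405, 0.1792, 0.1047]
orientation: [0.003, 0.419, 0.908, 0.009]
force: [0.3, -0.1, -3.7]
grip_width: 0.0225
t 16.88 p [0.5405 0.1792 0.1047] yaw 40.49 lean 1.08 roll 0.13 F [ 0.32 -0.07 -3.67] tq [-0.2   0.26 -0.03] w 0.0225 q [ 0.12  0.4   1.67  0.01  1.06 -2.17]
edge F 0.0332 lat 0.0003 h 0.0022
n 2 min 0.2
[-0.0003, 0.0022, -0.0027] [0.016, -0.0015, -0.001]
[-0.0003, 0.0021, -0.0027] [0.016, -0.0015, -0.001]
```

View pics/s15.png

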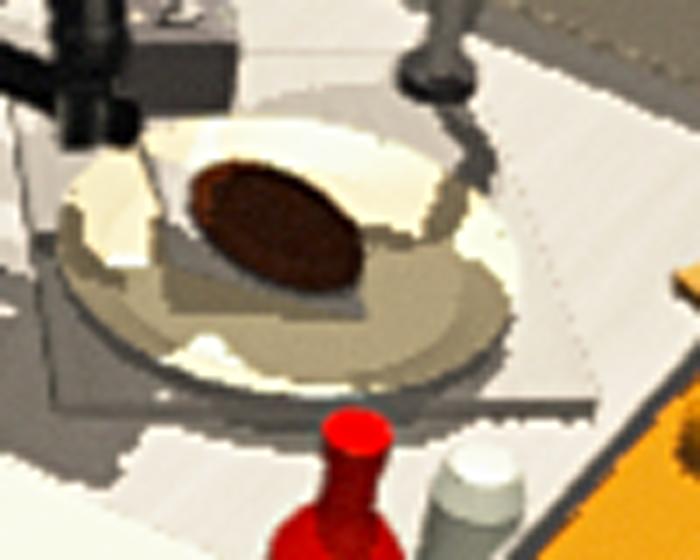

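View pics/t15.png

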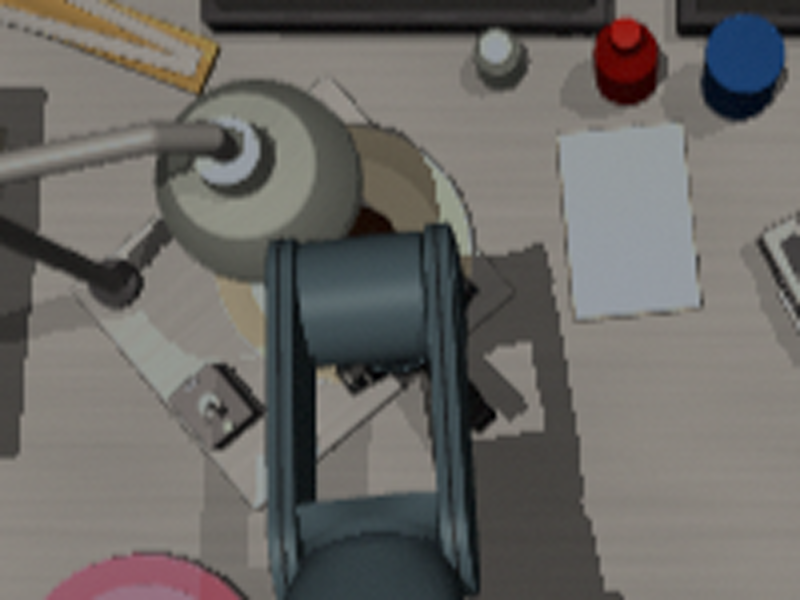

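```bash
python3 - <<'E'
from h import *
im=ctrl.camera("scene"); cv2.imwrite("pics/s16.png",cv2.resize(im[20:270,230:430,::-1],None,fx=3.8,fy=2.4,interpolation=cv2.INTER_CUBIC))
E
```

```text
(no output)
```

View pics/s16.png

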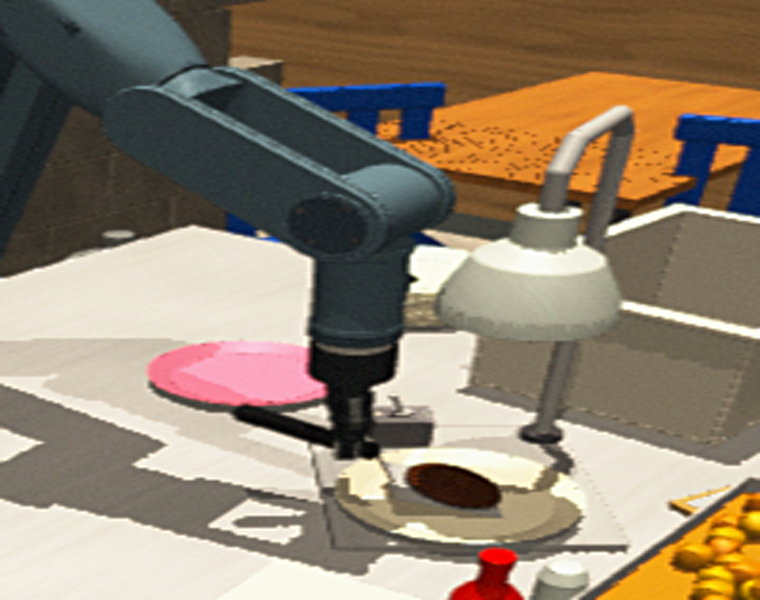

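```bash
python3 - <<'E'
from h import *
c=ctrl.get_calibration("scene");t=ctrl.get_calibration("top")
p=ctrl.state()["tool_pos"]
for z in (.3,.35,.4,.45,.5): print(z,proj(c,[p[0],p[1],z]).round(0),proj(t,[p[0],p[1],z]).round(0))
for z in (.35,.4,.45,.5): print(z,"top px of cyl corner (110+285/4,120+245/4)",onz(t,110+290/4,120+243/4,z).round(3),onz(t,110+450/4,120+230/4,z).round(3),"shade O .636 .273")
E
```

```text
0.3 [[324. 157.]] [[207. 199.]]
0.35 [[325. 142.]] [[205. 197.]]
0.4 [[327. 126.]] [[203. 195.]]
0.45 [[328. 110.]] [[200. 193.]]
0.5 [[329.  93.]] [[198. 191.]]
0.35 top px of cyl corner (110+285/4,120+245/4) [0.587 0.245 0.35 ] [0.597 0.13  0.35 ] shade O .636 .273
0.4 top px of cyl corner (110+285/4,120+245/4) [0.58  0.236 0.4  ] [0.59  0.125 0.4  ] shade O .636 .273
0.45 top px of cyl corner (110+285/4,120+245/4) [0.573 0.227 0.45 ] [0.583 0.12  0.45 ] shade O .636 .273
0.5 top px of cyl corner (110+285/4,120+245/4) [0.566 0.219 0.5  ] [0.575 0.116 0.5  ] shade O .636 .273
```

```bash
python3 -m pendant '[[[0,0.004,-0.0005,0,0,0,0],[0,0.004,0,0,0,0,0],[0,0,0,0,0,0,0]]]' 115
python3 - <<'E'
from h import *
show();edge()
im=ctrl.camera("scene"); cv2.imwrite("pics/s17.png",cv2.resize(im[20:270,230:430,::-1],None,fx=3.8,fy=2.4,interpolation=cv2.INTER_CUBIC))
E
```

```text
time: 17.4
tool_pos: [0.5457, 0.1843, 0.1046]
orientation: [0.002, 0.419, 0.908, 0.009]
force: [-0.2, 0.3, -4.0]
grip_width: 0.022
t 17.4 p [0.5457 0.1843 0.1046] yaw 40.45 lean 1.02 roll 0.2 F [-0.19  0.35 -4.  ] tq [-0.16  0.31  0.  ] w 0.022 q [ 0.12  0.41  1.65  0.01  1.07 -2.16]
edge F 0.0403 lat 0.0008 h 0.0019
```

View pics/s17.png

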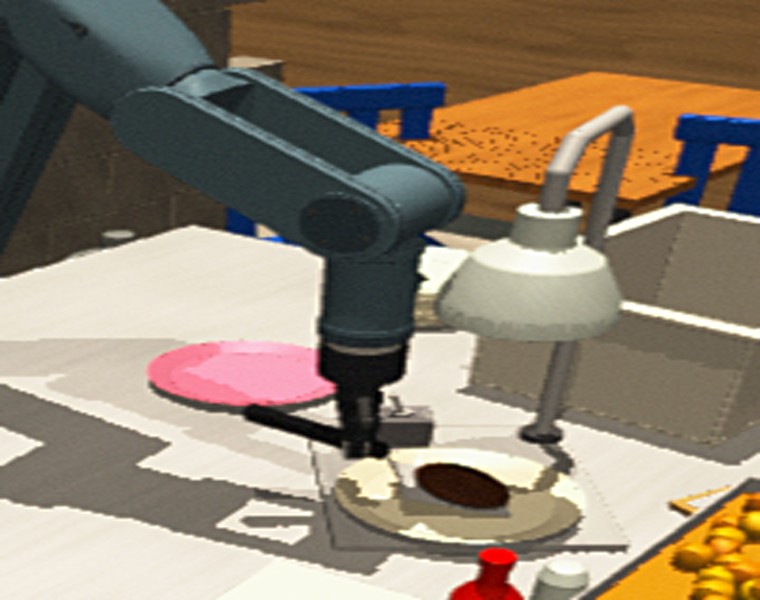

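```bash
python3 -m pendant '[[[0,-0.06,-0.001,0,0,0,0],[0,-0.055,-0.001,0,0,0,0],[0,-0.01,-0.03,0,0,0,0],[0,-0.015,-0.03,0,0,0,0],[0,0,0,0,0,0,0]]]' 115
python3 - <<'E'
from h import *
show();edge()
im=ctrl.camera("scene"); cv2.imwrite("pics/s18.png",cv2.resize(im[180:270,300:410,::-1],None,fx=7,fy=6.5,interpolation=cv2.INTER_CUBIC))
im=ctrl.camera("top"); cv2.imwrite("pics/t18.png",cv2.resize(im[120:270,110:310,::-1],None,fx=4,fy=4,interpolation=cv2.INTER_CUBIC))
E
```

```text
time: 18.08
tool_pos: [0.4362, 0.0902, 0.1654]
orientation: [0.004, 0.419, 0.908, 0.01]
force: [0.6, 0.2, -2.5]
grip_width: 0.0225
t 18.07 p [0.4362 0.0902 0.1654] yaw 40.47 lean 1.17 roll 0.07 F [ 0.58  0.22 -2.5 ] tq [-0.12  0.05  0.  ] w 0.0225 q [-0.06  0.12  1.88  0.02  1.13 -2.34]
edge F -0.1038 lat 0.0005 h 0.0631
```

View pics/s18.png

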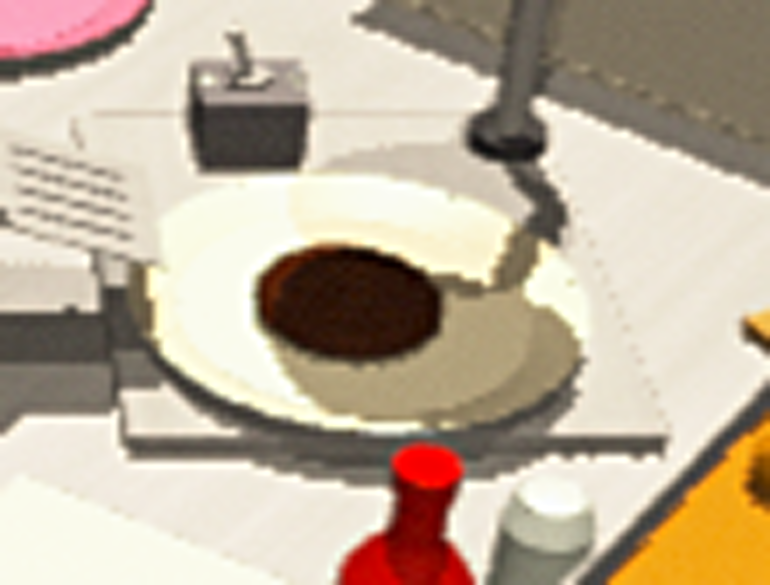

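View pics/t18.png

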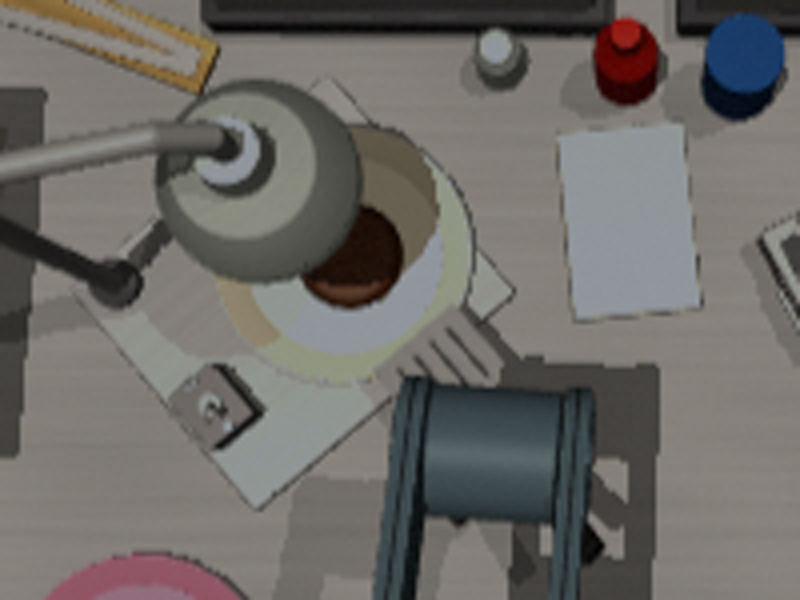

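```bash
python3 - <<'E'
from h import *
c=ctrl.get_calibration("scene");t=ctrl.get_calibration("top")
p=onz(c,300+349/7,180+302/6.5,.031);d=p[:2]-PL;print(p,d@LX,d@LY,np.linalg.norm(d))
# plate refit from new scene image + patty outline
im=cv2.imread("pics/s18.png")
pts=[(258,290),(290,258),(345,243),(410,262),(441,300),(425,340),(350,362),(290,340)]
P=np.array([onz(c,300+a/7,180+b/6.5,.029) for a,b in pts]);
from scipy.optimize import least_squares
r=least_squares(lambda v:np.hypot(P[:,0]-v[0],P[:,1]-v[1])-.0475,[.62,.25]);d=r.x-PL;print(r.x,(r.fun*1e3).round(1),d@LX,d@LY)
E
```

```text
[0.62403869 0.24747146 0.031     ] -0.002451308228441083 -0.0021511302413492355 0.003261329996499922
[0.62280153 0.25130285] [-1.6 -1.7  5.3  2.5 -2.2 -1.4  5.5  1.1] -0.0008972822365353422 0.0015630449236900047
```

```bash
python3 - <<'E'
from h import *
c=ctrl.get_calibration("scene");t=ctrl.get_calibration("top")
LO=np.array([.636,.273]); L=lambda p:(np.array([(p[:2]-LO)@LX,(p[:2]-LO)@LY])*1e3).round(1)
print("tip scene",L(onz(c,300+235/7,180+36/6.5,.092)),"base scene",L(onz(c,300+249/7,180+78/6.5,.06)))
print("box top",L(onz(t,110+212/4,120+405/4,.06)),L(onz(t,110+213/4,120+408/4,.08)))
show()
ramp([.3366,.2335,.15],tgtR(40.6,20.2),9)
E
```

```text
tip scene [-65.7 160. ] base scene [-54.6 165.4]
box top [-57.7 162.8] [-63.8 161.4]
t 18.18 p [0.4356 0.0907 0.1633] yaw 40.5 lean 1.03 roll 0.22 F [-0.15 -0.85 -3.14] tq [-0.11  0.13  0.03] w 0.022 q [-0.06  0.12  1.88  0.02  1.12 -2.34]
max step 0.029 3.19
[0.0072, 0.0007, 0.0006] [-0.014, -0.0, -0.0]
[0.0144, 0.0014, 0.0012] [-0.028, -0.0, -0.0]
[0.0216, 0.0021, 0.0019] [-0.042, -0.0, -0.0]
[0.0288, 0.0027, 0.0026] [-0.056, -0.001, -0.0]
[0.0288, 0.0025, 0.0027] [-0.056, -0.001, -0.0]
[0.0288, 0.0024, 0.0028] [-0.056, -0.001, -0.0]
[0.0216, 0.0017, 0.0022] [-0.042, -0.0, -0.0]
[0.0144, 0.0011, 0.0015] [-0.028, -0.0, -0.0]
[0.0072, 0.0005, 0.0008] [-0.014, -0.0, -0.0]
```

```bash
python3 -m pendant '[[[0.007,0,0,-0.014,0,0,0],[0.0145,0.001,0.001,-0.028,0,0,0],[0.0215,0.002,0.002,-0.042,0,0,0],[0.029,0.0025,0.0025,-0.056,-0.001,0,0],[0.029,0.0025,0.0025,-0.056,-0.001,0,0],[0.029,0.0025,0.003,-0.056,-0.001,0,0],[0.0215,0.0015,0.002,-0.042,0,0,0],[0.0145,0.001,0.0015,-0.028,0,0,0],[0.007,0,0.001,-0.014,0,0,0],[0,0,0,0,0,0,0]]]' 115
python3 - <<'E'
from h import *
show()
LO=np.array([.636,.273]); L=lambda p:(np.array([(p[:2]-LO)@LX,(p[:2]-LO)@LY])*1e3).round(1)
print("tcp lamp",L(ctrl.state()["tool_pos"]))
plan([.3366,.2335,.115],tgtR(40.6,20.2),2)
im=ctrl.camera("scene"); cv2.imwrite("pics/s19.png",cv2.resize(im[130:260,250:400,::-1],None,fx=5,fy=4.5,interpolation=cv2.INTER_CUBIC))
E
```

```text
time: 19.42
tool_pos: [0.3204, 0.2416, 0.1425]
orientation: [0.068, 0.412, 0.894, 0.165]
force: [-0.1, 0.4, -2.7]
grip_width: 0.0221
t 19.43 p [0.3204 0.2416 0.1425] yaw 40.69 lean 20.56 roll 0.82 F [-0.13  0.43 -2.71] tq [-0.33  0.29  0.02] w 0.0221 q [ 0.19 -0.14  2.27  0.28  0.72 -2.28]
tcp lamp [-260.   181.5]
n 2 min 0.6
[-0.0085, -0.0015, 0.014] [0.0031, -0.007, -0.0017]
[-0.0084, -0.0015, 0.014] [0.0031, -0.007, -0.0017]
```

View pics/s19.png

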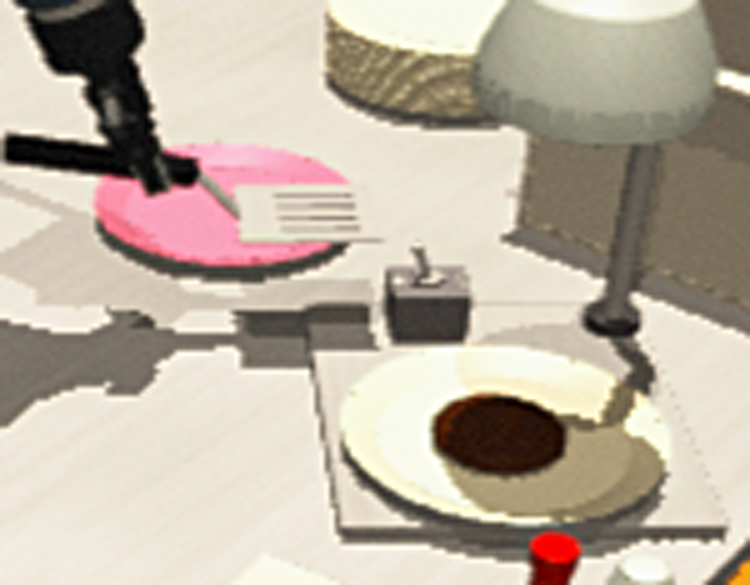

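```bash
python3 -m pendant '[[[-0.009,-0.0015,0.014,0.003,-0.007,-0.002,0],[-0.009,-0.0015,0.014,0.003,-0.007,-0.002,0],[0,0,0,0,0,0,0]]]' 115
python3 - <<'E'
from h import *
show()
LO=np.array([.636,.273]); L=lambda p:(np.array([(p[:2]-LO)@LX,(p[:2]-LO)@LY])*1e3).round(1)
print("tcp lamp",L(ctrl.state()["tool_pos"]))
im=ctrl.camera("scene"); cv2.imwrite("pics/s20.png",cv2.resize(im[150:230,270:370,::-1],None,fx=7,fy=7,interpolation=cv2.INTER_CUBIC))
E
```

```text
time: 19.85
tool_pos: [0.3407, 0.232, 0.1155]
orientation: [0.075, 0.412, 0.894, 0.16]
force: [-0.8, 0.0, -2.9]
grip_width: 0.0222
t 19.85 p [0.3407 0.232  0.1155] yaw 40.53 lean 20.3 roll -0.13 F [-0.75  0.03 -2.9 ] tq [-0.28  0.43  0.04] w 0.0222 q [ 0.16 -0.06  2.29  0.31  0.63 -2.34]
tcp lamp [-250.9  161. ]
```

View pics/s20.png

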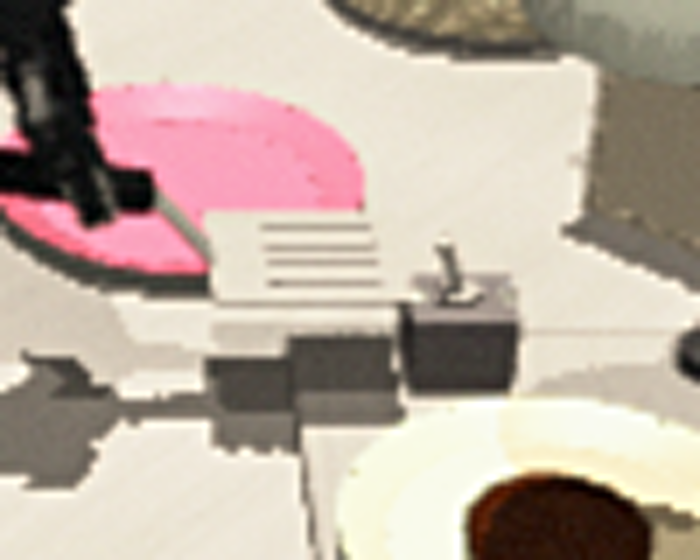

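```bash
python3 -m pendant '[[[0.001,0.0065,0.0055,0,0,0,0],[0.001,0.0075,0.0025,0,0,0,0],[0,0.006,0.002,0,0,0,0],[0,0.006,0.002,0,0,0,0]]]' 115
python3 - <<'E'
from h import *
show()
LO=np.array([.636,.273]); L=lambda p:(np.array([(p[:2]-LO)@LX,(p[:2]-LO)@LY])*1e3).round(1)
print("tcp lamp",L(ctrl.state()["tool_pos"]))
im=ctrl.camera("scene"); cv2.imwrite("pics/s21.png",cv2.resize(im[150:230,270:370,::-1],None,fx=7,fy=7,interpolation=cv2.INTER_CUBIC))
E
```

```text
time: 20.4
tool_pos: [0.3623, 0.2536, 0.1145]
orientation: [0.075, 0.412, 0.894, 0.16]
force: [-0.8, -0.3, -2.0]
grip_width: 0.022
t 20.4 p [0.3623 0.2536 0.1145] yaw 40.54 lean 20.37 roll -0.15 F [-0.84 -0.29 -2.  ] tq [-0.33  0.36 -0.01] w 0.022 q [ 0.22  0.    2.23  0.28  0.61 -2.27]
tcp lamp [-220.4  163.4]
```

View pics/s21.png

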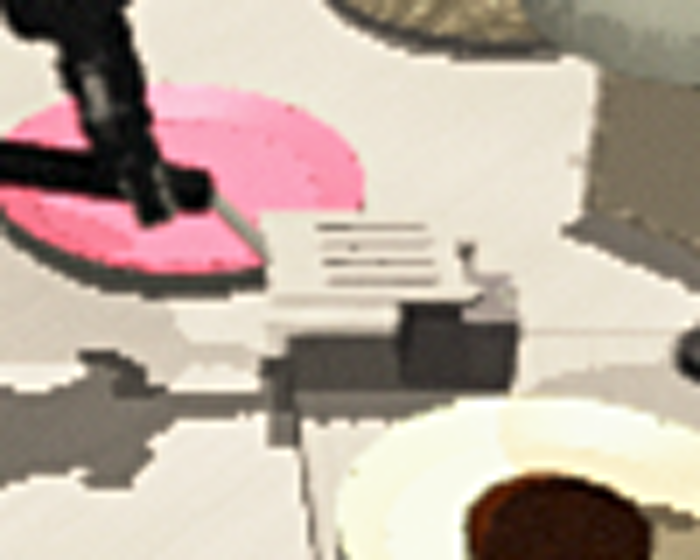

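```bash
python3 -m pendant '[[[0,0.006,0.0025,0,0,0,0],[0,0.006,0.0025,0,0,0,0],[0,0,0,0,0,0,0]]]' 115
python3 - <<'E'
from h import *
show()
LO=np.array([.636,.273]); L=lambda p:(np.array([(p[:2]-LO)@LX,(p[:2]-LO)@LY])*1e3).round(1)
print("tcp lamp",L(ctrl.state()["tool_pos"]))
im=ctrl.camera("scene"); cv2.imwrite("pics/s22.png",cv2.resize(im[110:260,270:410,::-1],None,fx=5,fy=4,interpolation=cv2.INTER_CUBIC))
E
```

```text
time: 20.82
tool_pos: [0.3686, 0.2603, 0.1119]
orientation: [0.072, 0.412, 0.895, 0.156]
force: [-3.9, -9.6, 8.8]
grip_width: 0.0221
t 20.82 p [0.3686 0.2603 0.1119] yaw 40.57 lean 19.82 roll -0.04 F [-3.85 -9.56  8.8 ] tq [-0.59 -0.68 -1.01] w 0.0221 q [ 0.24  0.03  2.21  0.27  0.61 -2.24]
tcp lamp [-211.3  164.4]
```

View pics/s22.png

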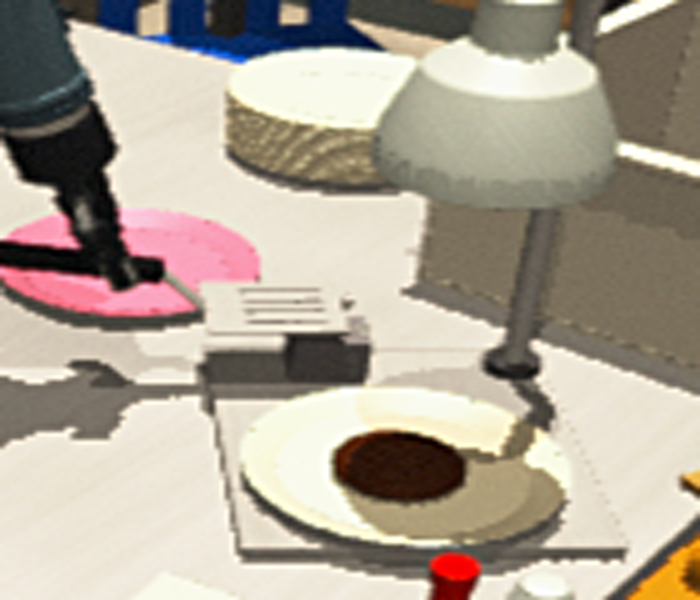

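```bash
python3 - <<'E'
from h import *
c=ctrl.get_calibration("scene");LO=np.array([.636,.273])
for x in (-66.6,-55,-43.4):
    p=LO+LX*x/1e3+LY*.165; print(x,proj(c,[*p,.092]).round(1))
E
python3 -m pendant '[[[0,-0.01,-0.004,0,0,0,0],[0,-0.02,-0.02,0,0,0,0],[0,-0.01,-0.03,0,0,0,0],[0,0,-0.02,0,0,0,0],[0,0,0,0,0,0,0]]]' 115
python3 - <<'E'
from h import *
show()
im=ctrl.camera("scene"); cv2.imwrite("pics/s23.png",cv2.resize(im[110:260,270:410,::-1],None,fx=5,fy=4,interpolation=cv2.INTER_CUBIC))
im=ctrl.camera("top"); cv2.imwrite("pics/t23.png",cv2.resize(im[120:270,110:310,::-1],None,fx=4,fy=4,interpolation=cv2.INTER_CUBIC))
E
```

```text
-66.6 [[333.2 184.8]]
-55 [[336.2 184.8]]
-43.4 [[339.3 184.8]]
time: 21.5
tool_pos: [0.3194, 0.2184, 0.1691]
orientation: [0.073, 0.412, 0.895, 0.156]
force: [-0.5, 0.7, -2.9]
grip_width: 0.0223
t 21.5 p [0.3194 0.2184 0.1691] yaw 40.58 lean 19.86 roll -0.06 F [-0.52  0.74 -2.88] tq [-0.32  0.38 -0.04] w 0.0223 q [ 0.13 -0.21  2.24  0.25  0.84 -2.3 ]
```

View pics/s23.png

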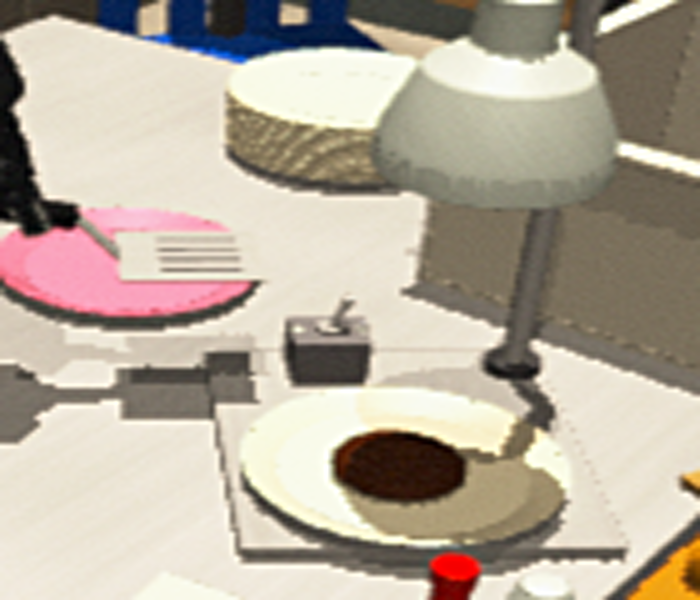

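View pics/t23.png

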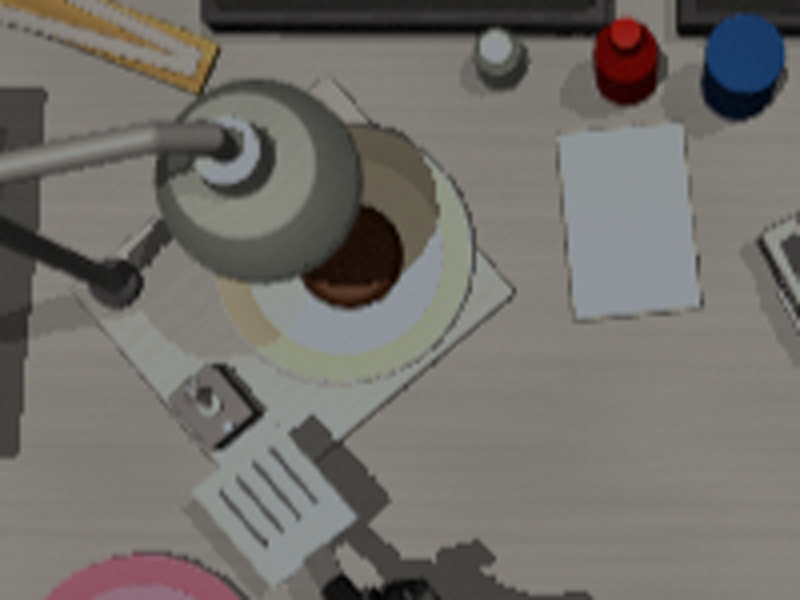

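```bash
python3 - <<'E'
from h import *
ramp([.535,-.0098,.15],tgtR(5.03,20.2),12)
E
```

```text
max step 0.035 3.95
[-0.0087, 0.0003, 0.0006] [-0.0, -0.006, 0.016]
[-0.0174, 0.0008, 0.0013] [-0.0, -0.012, 0.032]
[-0.0261, 0.002, 0.0023] [-0.001, -0.018, 0.049]
[-0.0345, 0.0044, 0.0036] [-0.001, -0.024, 0.065]
[-0.0341, 0.0066, 0.0045] [-0.001, -0.024, 0.065]
[-0.0335, 0.0088, 0.0053] [-0.001, -0.024, 0.065]
[-0.0327, 0.0109, 0.0061] [-0.001, -0.024, 0.065]
[-0.0318, 0.013, 0.0068] [-0.001, -0.024, 0.065]
[-0.0307, 0.015, 0.0076] [-0.001, -0.024, 0.065]
[-0.0221, 0.0127, 0.0062] [-0.001, -0.018, 0.049]
[-0.0142, 0.0092, 0.0044] [-0.0, -0.012, 0.032]
[-0.0069, 0.0048, 0.0023] [-0.0, -0.006, 0.016]
```

```bash
python3 -m pendant '[[[-0.009,0,0,0,-0.006,0.016,0],[-0.017,0.001,0.001,0,-0.012,0.032,0],[-0.026,0.002,0.002,-0.001,-0.018,0.049,0],[-0.0345,0.0045,0.003,-0.001,-0.024,0.065,0],[-0.034,0.0065,0.004,-0.001,-0.024,0.065,0],[-0.0335,0.009,0.005,-0.001,-0.024,0.065,0],[-0.0325,0.011,0.006,-0.001,-0.024,0.065,0],[-0.032,0.013,0.0065,-0.001,-0.024,0.065,0],[-0.0305,0.015,0.0075,-0.001,-0.024,0.065,0],[-0.022,0.0125,0.006,-0.001,-0.018,0.049,0],[-0.014,0.009,0.0045,0,-0.012,0.032,0],[-0.007,0.005,0.002,0,-0.006,0.016,0]]]' 115
python3 -m pendant '[[[0,0,0,0,0,0,0]]]' 115
python3 - <<'E'
from h import *
show()
s=plan([.5533,-.0091,.10],tgtR(5.03,20.2))
im=ctrl.camera("top"); cv2.imwrite("pics/t24.png",cv2.resize(im[120:270,200:350,::-1],None,fx=4,fy=4,interpolation=cv2.INTER_CUBIC))
im=ctrl.camera("scene"); cv2.imwrite("pics/s24.png",cv2.resize(im[180:330,230:400,::-1],None,fx=4.5,fy=4,interpolation=cv2.INTER_CUBIC))
E
```

```text
time: 23.1
tool_pos: [0.5369, -0.0224, 0.1378]
orientation: [0.113, 0.676, 0.718, 0.121]
force: [0.0, 0.7, -2.4]
grip_width: 0.0224
time: 23.22
tool_pos: [0.5368, -0.0224, 0.1373]
orientation: [0.112, 0.676, 0.718, 0.121]
force: [-0.1, 0.1, -3.4]
grip_width: 0.0224
t 23.23 p [ 0.5368 -0.0224  0.1373] yaw 3.49 lean 19.0 roll 0.13 F [-0.1   0.09 -3.44] tq [ 0.    0.52 -0.02] w 0.0224 q [-0.34  0.15  1.98  0.2   0.71 -2.1 ]
n 1 min 0.8
[0.0121, 0.0042, 0.0409] [-0.021, 0.0069, -0.0261]
```

View pics/t24.png

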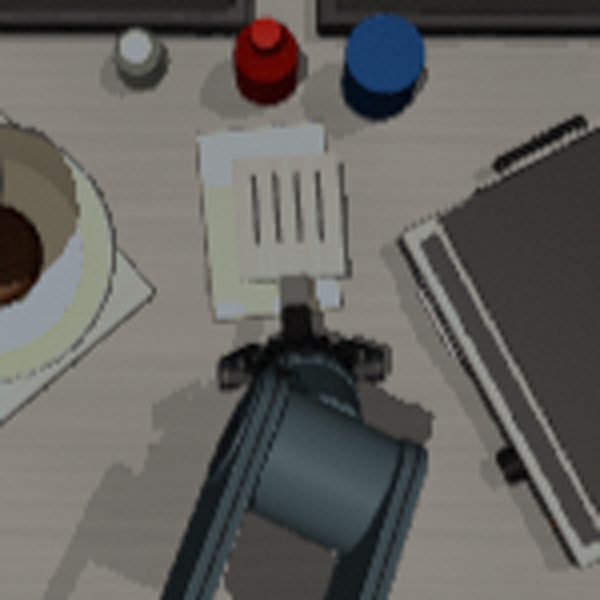

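View pics/s24.png

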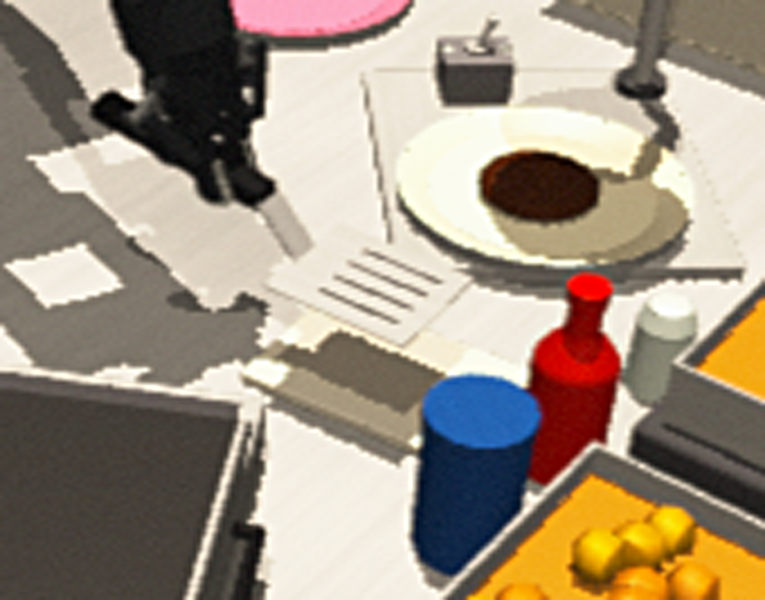

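```bash
python3 - <<'E'
from h import *
t=ctrl.get_calibration("top"); g=lambda a,b,z:onz(t,200+a/4,120+b/4,z)
B=np.array([g(a,b,.105) for a,b in [(236,160),(342,157),(350,273),(245,278)]]);m=B.mean(0)
print(B.round(4),m)
e=(B[0]+B[1]-B[2]-B[3])/2; print("yaw",np.degrees(np.arctan2(e[1],e[0])),np.linalg.norm(e))
e=B[0]-B[1]; print("yaw front",np.degrees(np.arctan2(e[1],e[0]))-90)
P=ctrl.state()["tool_pos"]; ps=np.radians(3.49); X=np.array([np.cos(ps),np.sin(ps)]);Y=np.array([-X[1],X[0]]);d=m[:2]-P[:2];print(d@X,d@Y)
bb=[g(a,b,.012) for a,b in [(197,132),(323,124),(343,305),(215,320)]];print(np.round(bb,4),np.mean(bb,0))
E
```

```text
[[ 0.6928  0.0289  0.105 ]
 [ 0.6957 -0.061   0.105 ]
 [ 0.5967 -0.0678  0.105 ]
 [ 0.5921  0.0208  0.105 ]] [ 0.6443259  -0.01980446  0.105     ]
yaw 4.269412131686418 0.10010128736298915
yaw front 1.8901140812481287
0.10800572837899002 -0.004633379444548909
[[ 0.7348  0.0656  0.012 ]
 [ 0.7425 -0.0473  0.012 ]
 [ 0.5795 -0.0654  0.012 ]
 [ 0.5656  0.0485  0.012 ]] [6.55594896e-01 3.38061522e-04 1.20000000e-02]
```

```bash
python3 - <<'E'
from h import *
plan([.5515,-.007,.065],tgtR(5.4,20.2),3)
E
```

```text
n 3 min 1.4
[0.0045, -0.0028, 0.0246] [-0.007, 0.0029, -0.0105]
[0.0045, -0.0029, 0.0246] [-0.007, 0.0029, -0.0105]
[0.0045, -0.003, 0.0246] [-0.007, 0.0029, -0.0105]
```

```bash
python3 -m pendant '[[[0.0045,-0.003,0.0245,-0.007,0.003,-0.0105,0],[0.0045,-0.003,0.0245,-0.007,0.003,-0.0105,0],[0.0045,-0.003,0.0245,-0.007,0.003,-0.0105,0],[0,0,0,0,0,0,0]]]' 115
python3 - <<'E'
from h import *
show()
plan([.5515,-.007,.047],tgtR(5.4,20.2),2)
im=ctrl.camera("top"); cv2.imwrite("pics/t25.png",cv2.resize(im[140:220,230:320,::-1],None,fx=7,fy=7,interpolation=cv2.INTER_CUBIC))
E
```

```text
time: 23.82
tool_pos: [0.5504, -0.0042, 0.0654]
orientation: [0.119, 0.661, 0.73, 0.131]
force: [-0.6, -0.4, -2.5]
grip_width: 0.0221
t 23.82 p [ 0.5504 -0.0042  0.0654] yaw 5.69 lean 20.37 roll -0.03 F [-0.57 -0.4  -2.51] tq [-0.07  0.55 -0.06] w 0.0221 q [-0.3   0.28  2.05  0.29  0.49 -2.2 ]
n 2 min 0.3
[-0.0014, -0.0028, 0.0088] [0.0015, -0.0006, 0.0024]
[-0.0014, -0.0028, 0.0088] [0.0015, -0.0006, 0.0024]
```

View pics/t25.png

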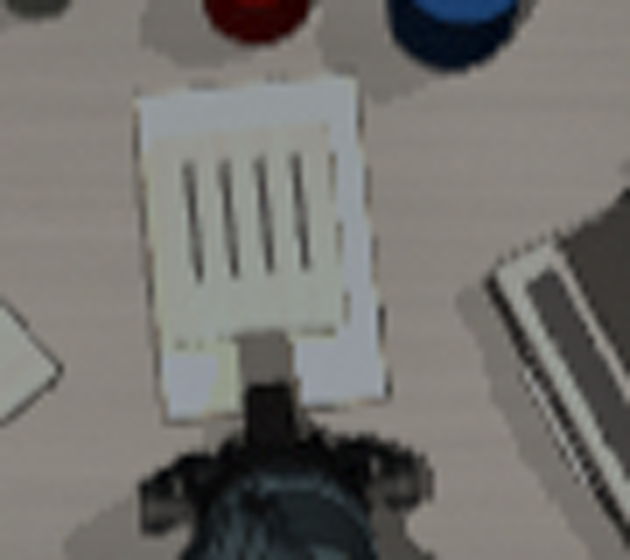

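```bash
python3 -m pendant '[[[-0.0027,-0.0028,0.0088,0.001,0,0.002,0],[-0.0027,-0.0028,0.0088,0.001,0,0.002,0],[0,0,0,0,0,0,0]]]' 115
python3 -m pendant '[[[0,-0.0007,0.0019,0,0,0,0],[0,0,0,0,0,0,0]]]' 115
python3 - <<'E'
from h import *
show()
im=ctrl.camera("top"); cv2.imwrite("pics/t26.png",cv2.resize(im[140:220,230:320,::-1],None,fx=7,fy=7,interpolation=cv2.INTER_CUBIC))
E
```

```text
time: 24.25
tool_pos: [0.5544, -0.0109, 0.05]
orientation: [0.121, 0.662, 0.728, 0.132]
force: [0.9, -0.0, -2.4]
grip_width: 0.0223
time: 24.5
tool_pos: [0.5547, -0.0112, 0.0482]
orientation: [0.122, 0.662, 0.728, 0.132]
force: [0.1, 0.2, -1.7]
grip_width: 0.0223
t 24.5 p [ 0.5547 -0.0112  0.0482] yaw 5.42 lean 20.67 roll -0.13 F [ 0.05  0.21 -1.72] tq [-0.04  0.56 -0.02] w 0.0223 q [-0.31  0.32  2.06  0.32  0.45 -2.25]
```

View pics/t26.png

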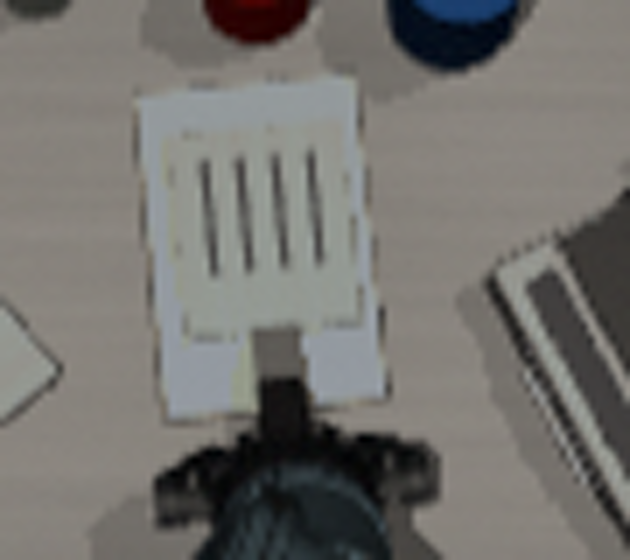

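```bash
python3 -m pendant '[[[0,-0.0015,0.0033,0.006,0,0,0],[0,0,0,0,0,0,0]]]' 115
python3 -m pendant '[[[0,-0.0007,0.0019,0.002,0,0,0],[0,0,0,0,0,0,0]]]' 115
python3 - <<'E'
from h import *
show()
E
```

```text
time: 24.8
tool_pos: [0.5548, -0.0113, 0.0448]
orientation: [0.12, 0.662, 0.728, 0.13]
force: [0.4, 0.4, -1.9]
grip_width: 0.0225
time: 25.05
tool_pos: [0.5549, -0.0113, 0.0426]
orientation: [0.119, 0.662, 0.728, 0.129]
force: [-0.1, -0.5, -3.1]
grip_width: 0.0222
t 25.05 p [ 0.5549 -0.0113  0.0426] yaw 5.43 lean 20.23 roll -0.15 F [-0.06 -0.49 -3.13] tq [-0.05  0.45 -0.08] w 0.0222 q [-0.31  0.33  2.06  0.32  0.44 -2.24]
```

```bash
python3 -m pendant '[[[0,-0.0006,0.0014,0,0,0,0],[0,0,0,0,0,0,0]]]' 115
python3 -m pendant '[[[0,-0.0005,0.0012,0,0,0,0],[0,0,0,0,0,0,0]]]' 115
python3 - <<'E'
from h import *
show()
im=ctrl.camera("scene"); cv2.imwrite("pics/s27.png",cv2.resize(im[200:300,250:360,::-1],None,fx=7,fy=6,interpolation=cv2.INTER_CUBIC))
E
```

```text
time: 25.3
tool_pos: [0.5553, -0.0113, 0.0421]
orientation: [0.12, 0.662, 0.728, 0.13]
force: [-0.6, 1.1, -0.5]
grip_width: 0.0225
time: 25.55
tool_pos: [0.5555, -0.0113, 0.0419]
orientation: [0.121, 0.662, 0.728, 0.13]
force: [-0.4, 0.8, -0.3]
grip_width: 0.0225
t 25.55 p [ 0.5555 -0.0113  0.0419] yaw 5.44 lean 20.43 roll -0.2 F [-0.41  0.82 -0.3 ] tq [0.3  0.25 0.13] w 0.0225 q [-0.31  0.33  2.06  0.32  0.44 -2.25]
```

View pics/s27.png

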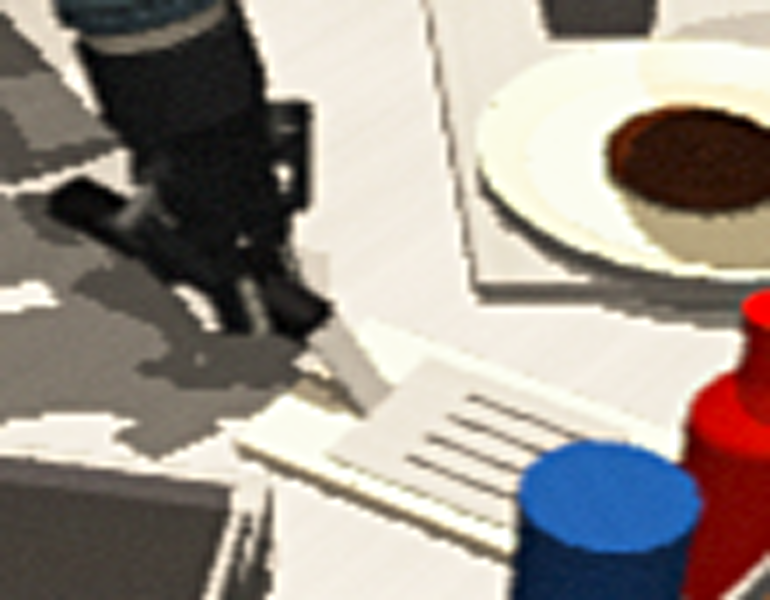

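```bash
python3 -m pendant '[[[0,0,0,0,0,0,0.4],[0,0,0,0,0,0,0.8],[0,0,0,0,0,0,1],[0,0,0,0,0,0,1],[0,0,0,0,0,0,1],[0,0,0,0,0,0,1]]]' 20
python3 - <<'E'
from h import *
show()
im=ctrl.camera("wrist"); cv2.imwrite("pics/w28.png",im[:,:,::-1])
E
```

```text
time: 26.35
tool_pos: [0.5567, -0.012, 0.0421]
orientation: [0.122, 0.662, 0.728, 0.13]
force: [0.5, 0.5, 0.2]
grip_width: 0.0853
t 26.35 p [ 0.5567 -0.012   0.0421] yaw 5.41 lean 20.53 roll -0.27 F [0.46 0.46 0.16] tq [0.04 0.21 0.02] w 0.0853 q [-0.31  0.33  2.06  0.32  0.43 -2.25]
```

View pics/w28.png

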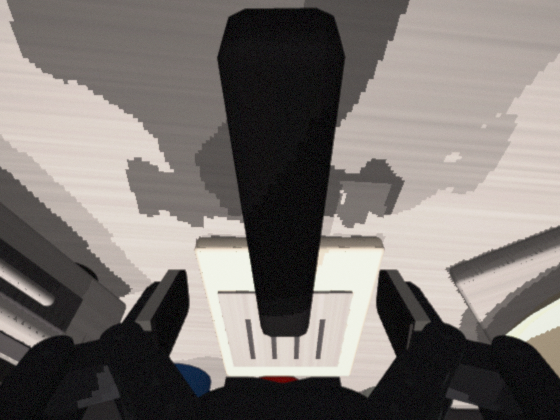

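Released, and the handle stands free between the open fingers. Retreating along the tool axis.

```bash
python3 -m pendant '[[[0,0,-0.015,0,0,0,1],[0,0,-0.03,0,0,0,1],[0,0,-0.05,0,0,0,1],[0,0,-0.05,0,0,0,1],[0,-0.02,-0.04,0,0,0,1],[0,0,0,0,0,0,1],[0,0,0,0,0,0,1]]]' 20
python3 - <<'E'
from h import *
show()
im=ctrl.camera("scene"); cv2.imwrite("pics/s29.png",im[:,:,::-1])
im=ctrl.camera("top"); cv2.imwrite("pics/t29.png",im[:,:,::-1])
cv2.imwrite("pics/s29c.png",cv2.resize(im[120:250,110:420,::-1],None,fx=2.5,fy=2.5,interpolation=cv2.INTER_CUBIC))
E
```

```text
time: 27.28
tool_pos: [0.4694, -0.02, 0.2183]
orientation: [0.124, 0.662, 0.728, 0.13]
force: [0.3, 0.5, 1.0]
grip_width: 0.0851
t 27.27 p [ 0.4694 -0.02    0.2183] yaw 5.31 lean 20.69 roll -0.55 F [0.33 0.48 0.96] tq [ 0.01  0.18 -0.01] w 0.0851 q [-0.41 -0.1   2.02  0.21  0.9  -2.18]
```

View pics/s29.png

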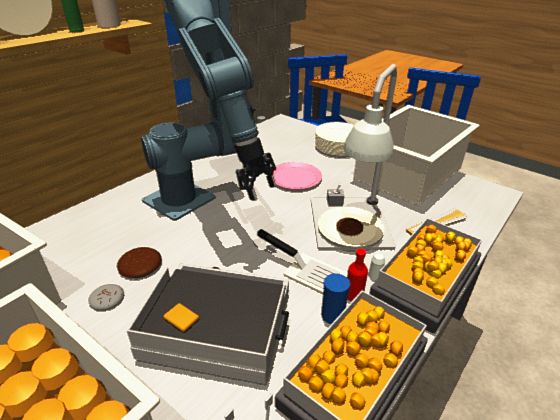

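View pics/t29.png

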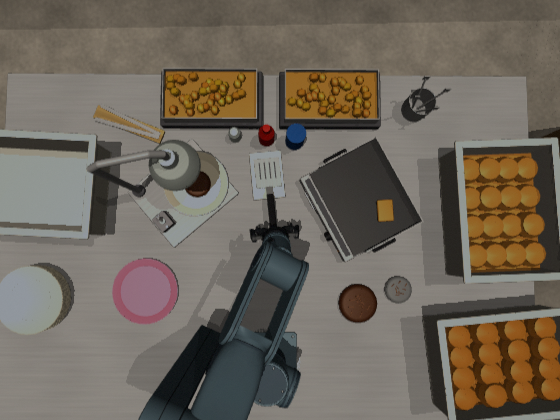

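```bash
python3 - <<'E'
from h import *
a=cv2.imread("pics/scene0.png");b=cv2.imread("pics/s29.png")
x=lambda im:cv2.resize(im[170:330,230:400],None,fx=2.3,fy=3.4,interpolation=cv2.INTER_CUBIC)
cv2.imwrite("pics/cmp.png",np.hstack([x(a),x(b)]))
a=cv2.imread("pics/top0.png");b=cv2.imread("pics/t29.png")
for n,(u,v) in dict(bottle=(266,135),pepper=(235,133),salt=(296,136),hash=(385,210),plate_rim=(222,190)).items():
    T=a[v-12:v+12,u-12:u+12]; S=b[v-18:v+18,u-18:u+18]; r=cv2.matchTemplate(S,T,cv2.TM_CCOEFF_NORMED); print(n,cv2.minMaxLoc(r)[1],cv2.minMaxLoc(r)[3])
E
```

```text
bottle 0.9991037845611572 (6, 6)
pepper 0.9994300603866577 (6, 6)
salt 0.9987961649894714 (6, 6)
hash 0.999099612236023 (6, 6)
plate_rim 0.960314929485321 (6, 6)
```

View pics/cmp.png

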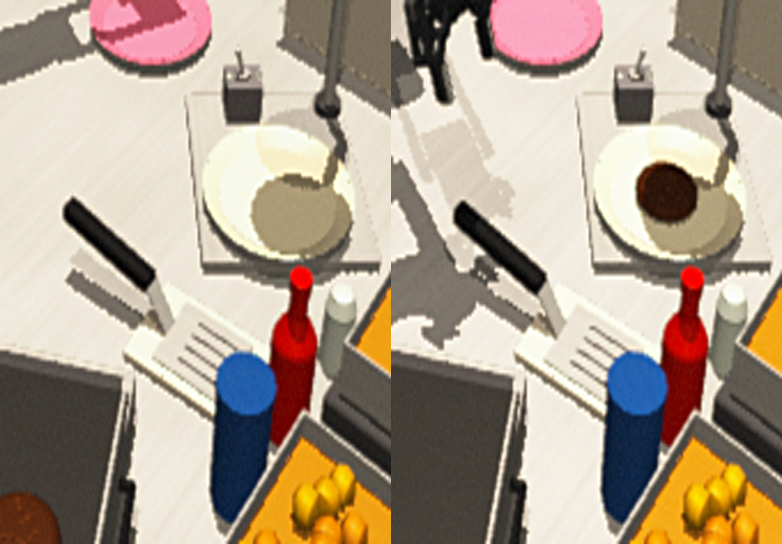

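```bash
python3 -c "
from station import ctrl
print(ctrl.sign_off())"
```

```text
the job is handed in; nothing more can be done
None
```

The job is done and handed in at about 27.3 s on the robot clock, well under the 66 s limit. I took the turner, slid the blade under the smaller brown patty against the back guard, and laid it flat on the ivory plate. I then pushed the lamp's toggle on with the blade's front edge and put the turner back blade-down on its board.

**Last checks:**
- **Patty:** lies flat, within about 3 mm of the plate's centre. The gripper never touched it.
- **Switch:** the bat leans to the back of the lamp, and its tip matches the "on" position in the image. The lamp gave no visible glow, so the bat's angle is the only evidence. Pressing it against its stop raised the tool force briefly to about 14 N.
- **Turner:** released, with the blade lying within the white board.
- **Bystanders:** bottle, pepper pot, salt drum, hash brown and plate show no pixel shift against the first top picture. The plate matched less closely (0.96, the others above 0.99), most likely from changed shadows and the patty now being there.
- **Robot:** the arm stands clear with the gripper open. No check failed.

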